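# Refit a nest plate on a rotary lid press and index the table to the press

## Robot

A 6-joint arm with a two-finger parallel gripper is mounted at the origin on the work surface. World frame = base frame: x ahead of the robot, y to its left, z up, the work surface at z = 0. Lengths are in mm, angles in rad, forces in N, time in s.
With the tool pointing down it reaches from about 300 to 775 mm from the base axis. Payload 14.6 kg.
Tool frame: the origin (TCP) lies midway between the tips of the shut fingers; the grasp point (between the pads) lies 19 mm behind it; z points along the fingers, x is the direction in which the jaws open and shut, and the axes are right-handed (so a half turn about z gives the same grasp; the last joint's range is limited). The gripper opens to 85 mm and grips with 20 to 120 N. Pads are 22 mm wide; open, the fingers measure 114 mm over their backs; the gripper's body (76 mm by 85 mm) begins 54 mm behind the grasp point. The pads swing forward as they close: fully open they stand 13 mm farther back than shut.
Start: joints at [1.045, 0.3, 1.521, -0, 1.321, -0.067], TCP at [243.576, 493.113, 231.281] pointing down, gripper open.
Joint ranges: [-3.03, 3.03], [-0.79, 2.21], [0.23, 2.52], [-1.04, 4.18], [0, 3.07], [-2.55, 2.55]. Speed limits (rad/s): [2.22, 2.22, 2.57, 3.14, 3.14, 3.14].

## Interface

Orientations are given as a rotation vector (axis times angle).
In Python, from station import sense, camera, job_done gives the robot as it stands.
- The arm moves only by the tool send_rows, never from a script. Its argument "series" is a list of rows, each an object of numbers: "dx", "dy", "dz": the shift along the tool's x, y, z in mm; "twist": the turn about the tool's z in rad; "claw": the closure, from 0 (fully open) to 1 (shut). In form: [{"dx": .., "dy": .., "dz": .., "twist": .., "claw": ..}, ...]. A call has exactly 8 rows; each row is the pose to reach, as a shift and turn from the pose commanded when the call began, along the tool's axes at that moment; what a row does not reach only later rows make up. A row lasts 1/12 s, in which the tool goes at most 41.7 mm and 7.16 degrees, less where a joint would pass 70% of its speed; a pose out of reach is approached as far as the arm can. A call with a gripper value outside its range is refused whole. The fingers move at their own pace and stop on an object; "newtons" is the grip in N (left out, the last holds). Time passes only in rows, so rows that repeat a pose let the fingers close, or fill a call up. It gives the time, the measured TCP pose, the force and the opening at its end, in the units of the state.
- sense(): the state, without advancing time (a new reading comes with each control period).
- camera(name): name is "side" or "top"; returns a dict with "image" (384x512x3 uint8, red, green, blue), "vfov" (degrees; the focal length in pixels is half the picture's height over the tangent of half this angle, whatever the lens; pixels are square), "cx", "cy" (the principal point, pixels), "dist_coeffs" ([k1, k2, p1, p2, k3] as OpenCV has them; the pictures are not rectified), "rvec" (rotation vector, rad) and "tvec" (3), from world to camera coordinates, as OpenCV has them. Camera axes: x right, y down, z forward; pixel columns grow to the right and rows downward; lengths in mm; the calibration is good to about 2 mm. A picture is of the moment at which its call begins. There is no depth.
- job_done(): hands the job in, once; it reports no verdict.
The state is a dict: "time": time; "q": joint angles; "joint_velocities": joint speeds; "joint_efforts": joint torques, N m; "position": TCP position; "tcp_rot": TCP orientation; "force": force on the tool from outside, world axes, zero at the start; "torque": the same for the moment, N m; "opening": finger opening in mm.
Only numpy, scipy, OpenCV 4.12 (cv2) and the standard library are available. Lean on these libraries where they do the work, as an engineer would, in place of code of your own. Each camera call takes 0.05 s, during which the arm holds its last target.

## Task

Refit the loose nest plate in the empty front seat of the rotary lid press: hook its plain inner edge under the lip of the hub and swing its outer end down until the plate lies flat and fully home on the turntable. Then pull the index plunger's knob up, turn the table one position clockwise (seen from above) so that the plate comes under the press head, and let the plunger drop fully home in the next hole so that the table is locked there. Leave the other things on the bench where they are.

Things in the scene. Friction and masses are not known exactly. Their poses are not given: they have to be found in the camera images.
- nest_plate: Loose aluminium plate, 0.3 kg, 120 (x) x 140 (y) x 5 mm thick, lying right side up on the bench. Origin: centre of its underside, z up. The +x edge (x = +60 mm) is its plain inner edge, to be hooked under the lip; a grip block stands near the -x edge. Four steel corner angles 12 mm high stand at its corners inside |x| < 38, 37 < |y| < 59 mm.
- grip_block (a point): Middle of the plate's upright grip block: 10 mm thick (plate x) by 44 mm long (plate y), from the plate's top face to 43 mm above its underside. This point is at x = -50, y = 0, z = 24 mm in the plate's frame, same axes. To be gripped by its two 44 mm faces, 10 mm apart, from above.
- inner_edge (a point): Middle of the lower corner of the nest plate's plain inner edge: x = +60, y = 0, z = 0 mm in the plate's frame, same axes as the plate.
- station (a point): Centre of the empty seat on the turntable's flat top, 78 mm above the bench: the plate's origin belongs here, its x along this x. x points level to the hub, z up; it turns with the table. The hub block's upright wall, which the inner edge goes against, is at x = +61.5 mm here. Two pairs of round-topped pins, 10 mm high, leave the plate 2 mm of play to each side in y.
- lip (a point): Middle of the lower outer corner of the fixed lip (edge of the hub's 186 mm square clamp plate, 5 mm thick): x = +49.5, z = 11 mm in the station's frame, same axes. It covers the last 12 mm of the seat before the hub's wall. The gap under it is 11 mm: the 5 mm plate goes in with its outer end raised, tilted by up to about 20 degrees.
- stops (a point): Point on the table top midway between the seat's two outer stops, at their faces towards the hub: x = -61.5, z = 0 mm in the station's frame, same axes. The stops are 8 mm high, 8 mm thick, at |y| from 30 to 60 mm. The seat between hub wall and stops is 123 mm for the 120 mm plate. A level plate lying on the stops is too high for the lip.
- hub (a point): Point on the turntable's axis at the height of the table top, 142.5 mm from the station; same axes. The turntable is a round steel disc of 470 mm diameter with four seats at right angles, three of them already with fixed nest plates. The hub with its nut is 42 mm high.
- turntable (a joint): Angle of the table, rad, 0 at the start, growing clockwise seen from above, which takes the empty front seat towards the press head on the robot's left. The next position is 1.571. Friction needs 1.5 to 3 N at the knob. The plunger's pin locks the table with 0.005 rad of play; sideways force does not free it.
- plunger (a joint): Lift of the spring index plunger, m: 0 with its pin home in a hole, out of the hole from 0.008, at most 0.014. The spring presses down with 6 N at 0, 8 N at the top. Away from a hole the released pin rides on a flat flange (reads about 0.0075) and drops by itself at the next hole, where the table stops hard. The four holes, 90 degrees apart, are hidden under the table.
- knob (a point): Centre of the plunger's black round knob: 30 mm diameter, 16 mm high, upright axis, on a 14 mm neck. With the pin home it is 38 mm above the table top; under it a guide of 24 mm diameter stands 12 mm high. It moves with the table, 205 mm from the axis, at the start 45 degrees round to the right of the empty seat. Same axes as the station.
- press: The rotary lid press, fixed on the bench. Origin: on the turntable's axis at bench height. Column and head stand on its +y side: the raised platen (70 x 108 mm, underside 107 mm above the table top) is over the point 142.5 mm out on +y, where the plate must arrive. At the start the empty seat lies on its -x side.
- punnet: Bystander: closed clear punnet of grapes, 95 x 135 x 64 mm; origin under its centre.
- label_roll: Bystander: roll of white paper labels lying flat, 96 mm diameter, 55 mm high; origin under its centre.
- grape_snips: Bystander: grape snips, about 150 mm long, lying flat; origin on the bench near the pivot.
Mind the look-alikes: they are no part of the job. What is shaped like the nest_plate but brown or green is not meant.

How it is judged (in metres and radians):
On the way, in this order (a step that is already met when the one before it is completed fails the run):
1. the nest plate lies flat and fully home in the empty front seat, its inner edge under the lip, grip block outwards, before the table is turned (x of nest_plate in the frame of station between -0.004 and 0.004 m and y of nest_plate in the frame of station between -0.004 and 0.004 m and z of nest_plate in the frame of station between -0.0025 and 0.0025 m and angle between nest_plate's own z axis and vertical below 0.03 rad and angle between the x axis of nest_plate and the x axis of station, either way round below 0.05 rad and x of grip_block in the frame of station below -0.03 m and value of joint turntable below 0.05 rad), for 0.2 s.
2. the table is turned one position clockwise and the plunger has dropped home (value of joint turntable between 1.551 and 1.591 rad and value of joint plunger below 0.002 m), for 0.2 s.
At the end, for the whole second after the job is handed in: Nest plate in its seat: within 4 mm of the seat's centre in x and y, 2.5 mm in height, tilt under 0.03 rad, turned under 0.05 rad, grip block outwards. Table at rest one position clockwise of its start (1.571 +- 0.02 rad), plunger home (lift under 2 mm) (all of step 2 and x of nest_plate in the frame of station between -0.004 and 0.004 m and y of nest_plate in the frame of station between -0.004 and 0.004 m and z of nest_plate in the frame of station between -0.0025 and 0.0025 m and angle between nest_plate's own z axis and vertical below 0.03 rad and angle between the x axis of nest_plate and the x axis of station, either way round below 0.05 rad and x of grip_block in the frame of station below -0.03 m and velocity of joint turntable between -0.02 and 0.02 rad/s and linear speed of nest_plate below 0.02 m/s); the robot touches nothing.
It fails at once if the table is turned past the next position, or backwards (value of joint turntable above 1.75 rad or value of joint turntable below -0.1 rad).
It fails at once if a bystander is moved more than 30 mm (distance of any of punnet, label_roll, grape_snips from where it was at the start of the episode above 0.03 m).
It also fails if it takes over 66 s, if anything falls off the work surface, if the arm or the gripper's body presses on something with over 40 N, if the wrist force passes 120 N, or if a joint passes its speed limit or range.

## Working session

There is one attempt and no reset: what is moved stays moved. The work goes in short steps, Python scripts to look and compute and a tool call to move; the robot and the scene stay as the last step left them, time stands still between calls to the robot, and variables do not carry over. Pictures are saved under pics/ and viewed, and the job is handed in when it is done.

Besides the shell and the picture viewer there is one more tool, called after "Call:" in YAML: its name, and indented under it one key for each argument. send_rows: Moves the arm, as the interface text tells. Its arguments: {"type":"object","properties":{"series":{"type":"array","items":{"type":"object","properties":{"dx":{"type":"number"},"dy":{"type":"number"},"dz":{"type":"number"},"twist":{"type":"number"},"claw":{"type":"number"}}}},"newtons":{"type":"number"}},"required":["series"]}

```bash
ls; mkdir -p pics
python3 - <<'E'
from station import sense,camera
import cv2,pickle
for n in("side","top"):
    c=camera(n); cv2.imwrite(f"pics/{n}0.png",cv2.resize(c["image"][:,:,::-1],(768,576),interpolation=cv2.INTER_CUBIC)); pickle.dump(c,open(n+"0.pkl","wb"))
    print({k:v for k,v in c.items() if k!="image"})
print(sense())
E
```

```text
pics
{'vfov': 56.800121500853045, 'cx': 249.1644344355824, 'cy': 190.5823784810591, 'dist_coeffs': array([-0.09897363,  0.        ,  0.        ,  0.        ,  0.        ]), 'rvec': array([ 2.26430494, -0.25149725,  0.12914428]), 'tvec': array([-471.06972507,  108.91885209, 1273.84156455])}
{'vfov': 45.321135095025014, 'cx': 254.70856978310536, 'cy': 192.98702595896853, 'dist_coeffs': array([-0.14030783,  0.        ,  0.        ,  0.        ,  0.        ]), 'rvec': array([ 2.16927055, -2.19159256,  0.10479772]), 'tvec': array([ -76.37155287,  481.63464869, 1700.22261371])}
{'time': 0.1, 'q': array([ 1.04539222e+00,  3.00375327e-01,  1.52151559e+00,  9.85965238e-06,
        1.32069204e+00, -6.66004078e-02]), 'joint_velocities': array([ 1.02237047e-03, -2.86203112e-03, -2.38795997e-03, -6.58102701e-04,
        2.19781295e-03,  9.04069050e-05]), 'joint_efforts': array([ 2.66347852e-03, -5.44375992e+01, -3.62372446e+01, -2.02697754e-05,
        2.96926301e-03, -1.53724739e-05]), 'position': array([243.47876638, 492.9414416 , 230.80155451]), 'tcp_rot': array([ 2.66800383e+00,  1.65785591e+00, -1.37982586e-03]), 'force': array([-0.93228618,  0.04206095, -0.4871401 ]), 'torque': array([ 0.03101725, -0.00816849, -0.00054959]), 'opening': 85.30773781316226}
```

View pics/side0.png

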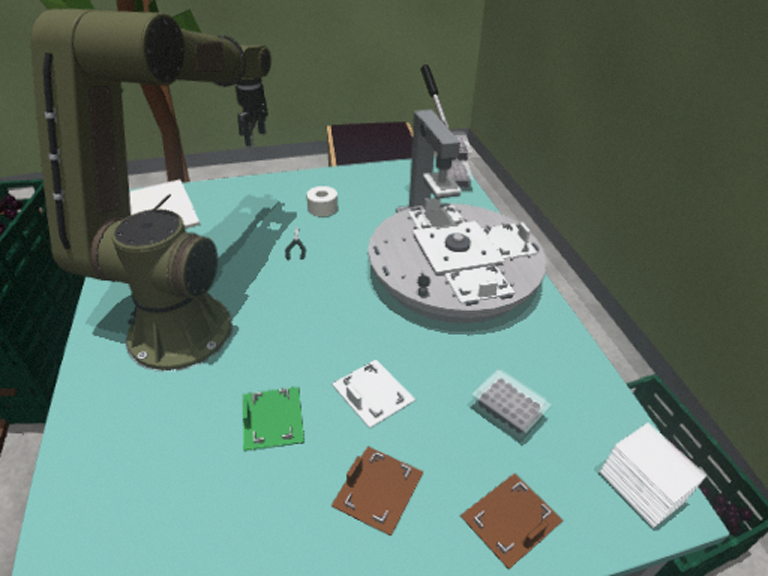

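View pics/top0.png

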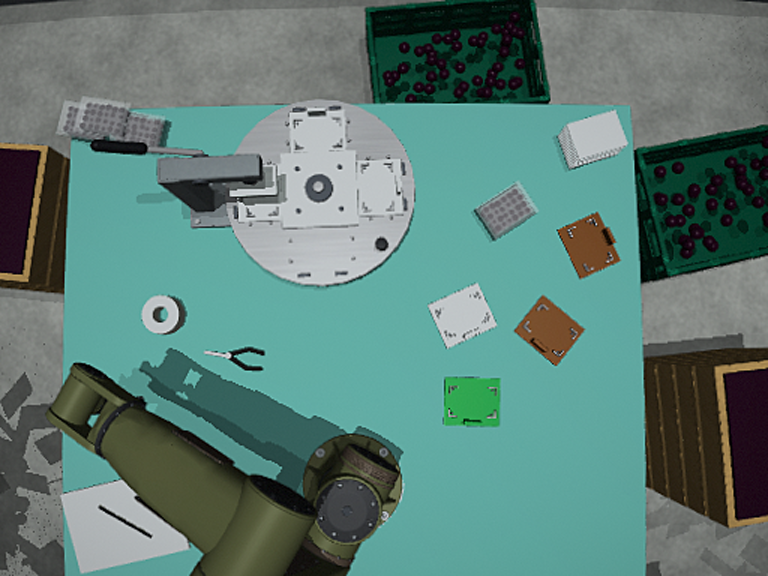

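The candidates for the nest plate in the top view are: white (462,315), green (472,401), brown (549,330) and brown (588,245). The white or aluminium one matches the description. I'll check it in a close crop.

```bash
cat > h.py <<'E'
import pickle,cv2,numpy as np
from scipy.optimize import least_squares
def cam(c):
    f=192/np.tan(np.radians(c["vfov"]/2)); K=np.array([[f,0,c["cx"]],[0,f,c["cy"]],[0,0,1.]])
    return K,np.array(c["dist_coeffs"]),np.array(c["rvec"]),np.array(c["tvec"])
def proj(c,P):
    K,d,r,t=cam(c); return cv2.projectPoints(np.array(P,float).reshape(-1,3),r,t,K,d)[0].reshape(-1,2)
def ray(c,uv):
    K,d,r,t=cam(c); n=cv2.undistortPoints(np.array(uv,float).reshape(-1,1,2),K,d).reshape(-1,2)
    R=cv2.Rodrigues(r)[0]; D=np.c_[n,np.ones(len(n))]@R; return -R.T@t,D
def onz(c,uv,z):
    o,D=ray(c,uv); return o+D*((z-o[2])/D[:,2:3])
def tri(cs,uvs):
    A=np.zeros((3,3));b=np.zeros(3);L=[]
    for c,u in zip(cs,uvs):
        o,D=ray(c,[u]);d=D[0]/np.linalg.norm(D[0]);M=np.eye(3)-np.outer(d,d);A+=M;b+=M@o;L.append((o,M))
    p=np.linalg.solve(A,b); return p,[np.linalg.norm(M@(p-o)) for o,M in L]
def crop(c,x0,y0,x1,y1,s,fn,pts=None):
    im=np.ascontiguousarray(cv2.resize(c["image"][y0:y1,x0:x1,::-1],None,fx=s,fy=s,interpolation=cv2.INTER_CUBIC))
    for i in range(-(-x0//10)*10,x1,10): cv2.putText(im,str(i),(int((i-x0+.5)*s),8),0,.3,(0,0,255)); cv2.line(im,(int((i-x0+.5)*s),9),(int((i-x0+.5)*s),14),(0,0,255))
    for i in range(-(-y0//10)*10,y1,10): cv2.putText(im,str(i),(0,int((i-y0+.5)*s)),0,.3,(0,0,255))
    if pts is not None:
        for p in proj(c,pts): cv2.drawMarker(im,(int((p[0]-x0+.5)*s),int((p[1]-y0+.5)*s)),(255,0,255),0,9,1)
    cv2.imwrite("pics/"+fn,im)
def load(n): return pickle.load(open(n+"0.pkl","rb"))
def snap(n):
    from station import camera
    c=camera(n); pickle.dump(c,open(n+"_l.pkl","wb")); return c
E
python3 - <<'E'
from h import *
t=load("top");s=load("side")
crop(t,280,180,340,240,10,"t_plate.png"); crop(s,215,235,285,290,10,"s_plate.png")
crop(t,150,60,285,195,4.4,"t_tab.png"); crop(s,240,110,370,220,6,"s_tab.png")
E
```

```text
(no output)
```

View pics/t_plate.png

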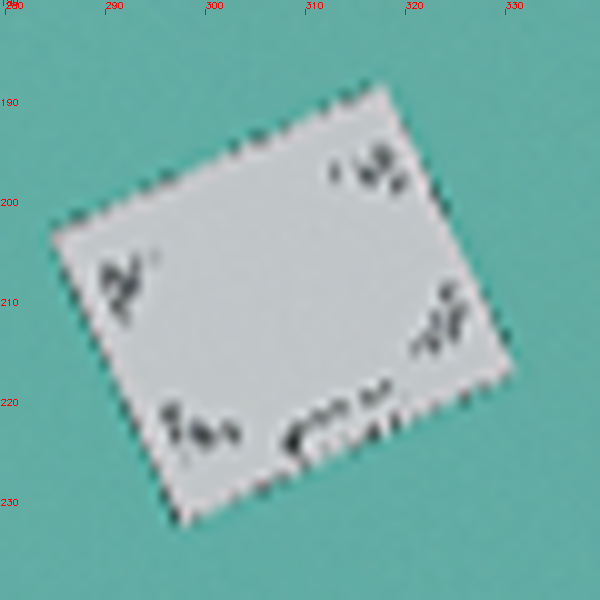

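View pics/s_plate.png

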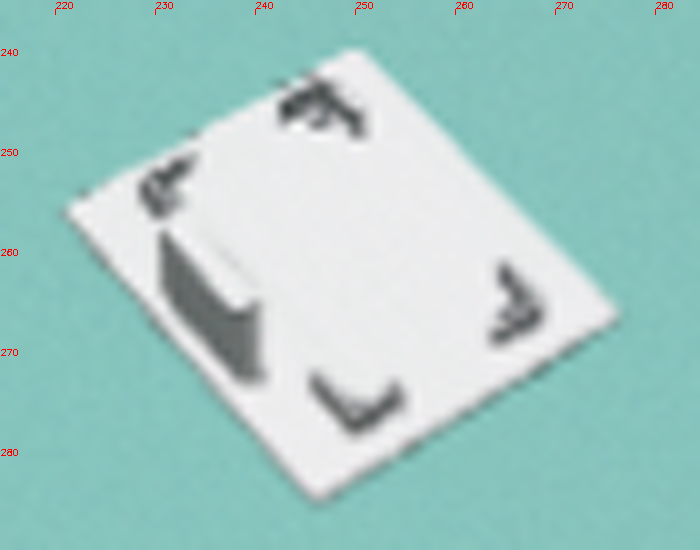

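View pics/t_tab.png

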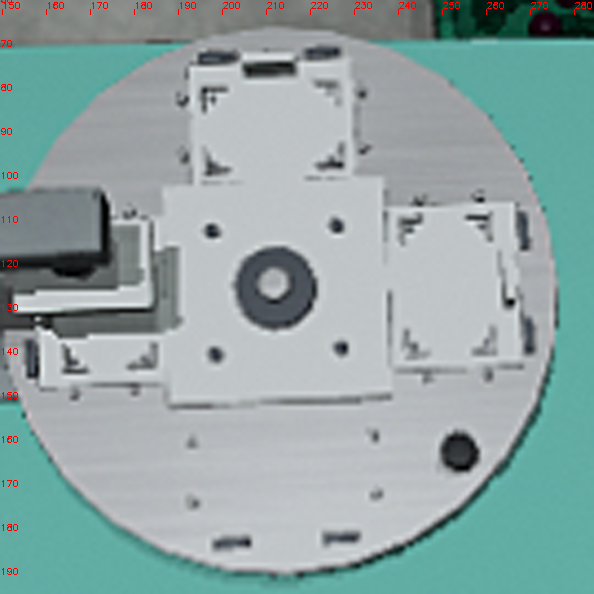

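View pics/s_tab.png

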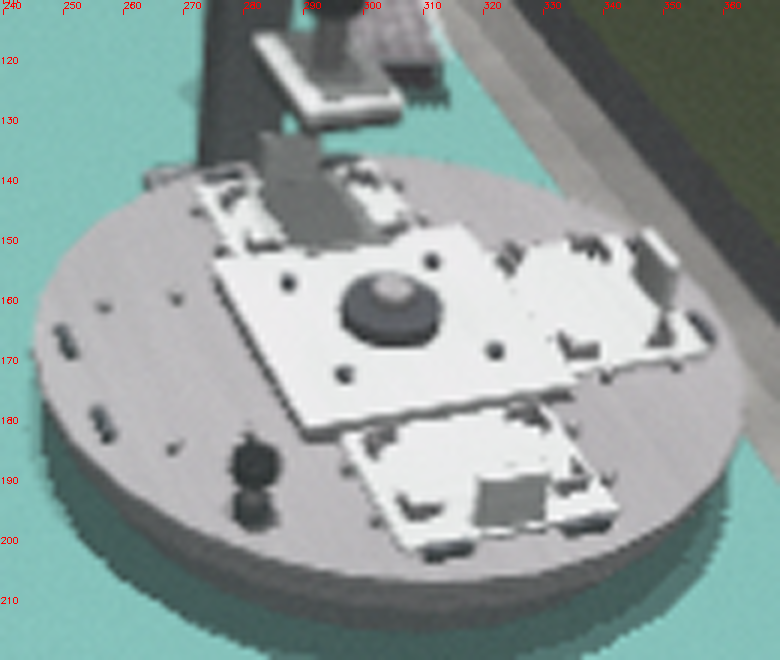

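The close crop confirms the white plate. Its corners in the top view are about (284.7,203), (317.7,188), (330.7,217) and (297.5,232), with the grip block on the lower (-x) edge. The hub clamp plate is centred near (212,126) and the knob is at (254,162). Next I'll fit the poses.

```bash
cat > fit.py <<'E'
from h import *
t=load("top");s=load("side")
def fit(local,ut,us,x0,fixz=None):
    local=np.array(local,float)
    def pts(p):
        c,S=np.cos(p[3]),np.sin(p[3]); return np.c_[p[0]+c*local[:,0]-S*local[:,1],p[1]+S*local[:,0]+c*local[:,1],p[2]+local[:,2]]
    def f(p):
        P=pts(p);r=[]
        if ut is not None:r.append((proj(t,P)-ut).ravel())
        if us is not None:r.append((proj(s,P)-us).ravel())
        return np.concatenate(r)
    q=least_squares(f,x0); return q.x,f(q.x).reshape(-1,2)
E
python3 - <<'E'
from fit import *
np.set_printoptions(precision=2,suppress=True)
ut=np.array([(284.7,203),(317.7,188.2),(330.7,216.8),(297.5,232)]);us=np.array([(250,239.5),(276.3,266.3),(246.3,284.8),(221,255.7)])
L=[(60,70,5),(60,-70,5),(-60,-70,5),(-60,70,5)]
for a,b in((ut,us),(ut,None),(None,us)): 
    x,r=fit(L,a,b,[450,-250,0,0.3]);print("plate",x,np.abs(r).max())
ut=np.array([(238.6,149.7),(188.1,151.8),(186.5,102),(236.8,100)]);us=np.array([(290.3,181.2),(275.3,153.2),(316.2,147),(335.3,172.8)])
L=[(-93,-93,94),(-93,93,94),(93,93,94),(93,-93,94)]
for a,b in((ut,us),(ut,None),(None,us)): 
    x,r=fit(L,a,b,[700,50,0,0]);print("press",x,np.abs(r).max())
print("knob",tri([t,s],[(253.8,162.2),(282.2,187)]), onz(t,[(253.8,162.2)],124))
d=np.array([(192,442),(373,435),(192,502),(376,494),(232,543),(341,538)])/4.4+[149.5,59.5]
print("pins",onz(t,d[:4],88),"stop",onz(t,d[4:],82))
print("axis nut", onz(t,[(150+275/4.4-.5,60+283/4.4-.5)],120))
E
```

```text
plate [ 415.96 -280.94   -0.61    0.41] 0.41577622102840905
plate [ 416.77 -283.15  -17.29    0.41] 0.14468583755137843
plate [ 417.38 -274.92   -8.37    0.41] 0.2316911125678871
press [721.35  70.99   2.41   0.03] 0.8678102472206888
press [724.41  71.51  -8.48   0.03] 0.31478497738029887
press [729.69  91.19 -13.11   0.04] 0.6376775107387687
knob (array([582.44, -78.45, 119.07]), [np.float64(0.3378724665583749), np.float64(0.33787246655841713)]) [[581.33 -78.34 124.  ]]
pins [[597.53 141.48  88.  ]
 [601.7   -7.97  88.  ]
 [547.63 141.32  88.  ]
 [552.64 -10.14  88.  ]] stop [[514.03 108.94  82.  ]
 [517.24  19.1   82.  ]]
axis nut [[722.9   70.23 120.  ]]
```

```bash
cat > mv.py <<'E'
import sys,numpy as np
from station import sense
from scipy.spatial.transform import Rotation as R
s=sense(); M=R.from_rotvec(s["tcp_rot"]).as_matrix(); p=s["position"]; th=np.arctan2(M[1,0],M[0,0])
print("t",round(s["time"],2),"p",p.round(1),"th",round(th,4),"z",M[:,2].round(3),"F",s["force"].round(1),"open",round(s["opening"],1),"q6",s["q"][5].round(2))
for a in sys.argv[1:]:
    v=[float(x) for x in a.split(",")]
    print(a,"->",(M.T@(np.array(v[:3])-p)).round(1),"twist",round(th-v[3],3) if len(v)>3 else "")
E
python3 mv.py 380,100,225,0.41 370.1,-300.9,120,0.41
```

```text
t 0.1 p [243.5 492.9 230.8] th 1.112 z [-0.001 -0.001 -1.   ] F [-0.9  0.  -0.5] open 85.3 q6 -0.07
380,100,225,0.41 -> [-291.8  296.4    6.1] twist 0.702
370.1,-300.9,120,0.41 -> [-655.6  465.1  111.4] twist 0.702
```

Call:
send_rows:
  series:
    - {"dx":-292,"dy":296,"dz":6,"twist":0.702,"claw":0.3}
    - {"dx":-292,"dy":296,"dz":6,"twist":0.702,"claw":0.3}
    - {"dx":-292,"dy":296,"dz":6,"twist":0.702,"claw":0.3}
    - {"dx":-292,"dy":296,"dz":6,"twist":0.702,"claw":0.3}
    - {"dx":-292,"dy":296,"dz":6,"twist":0.702,"claw":0.3}
    - {"dx":-292,"dy":296,"dz":6,"twist":0.702,"claw":0.3}
    - {"dx":-292,"dy":296,"dz":6,"twist":0.702,"claw":0.3}
    - {"dx":-292,"dy":296,"dz":6,"twist":0.702,"claw":0.3}
  newtons: 60

```text
time: 0.77
position: [352.6, 176.3, 226.4]
tcp_rot: [-3.076, -0.639, -0.0]
force: [1.4, -0.1, 0.4]
opening: 59.6
```

```bash
python3 mv.py  370.1,-300.9,110,0.41
```

```text
t 0.77 p [352.6 176.3 226.4] th 0.4099 z [ 0.  0. -1.] F [ 1.4 -0.1  0.4] open 59.6 q6 -0.04
370.1,-300.9,110,0.41 -> [-174.1  444.6  116.4] twist -0.0
```

Call:
send_rows:
  series:
    - {"dx":-174,"dy":444,"dz":100,"twist":0,"claw":0.3}
    - {"dx":-174,"dy":444,"dz":100,"twist":0,"claw":0.3}
    - {"dx":-174,"dy":444,"dz":100,"twist":0,"claw":0.3}
    - {"dx":-174,"dy":444,"dz":100,"twist":0,"claw":0.3}
    - {"dx":-174,"dy":444,"dz":100,"twist":0,"claw":0.3}
    - {"dx":-174,"dy":444,"dz":100,"twist":0,"claw":0.3}
    - {"dx":-174,"dy":444,"dz":100,"twist":0,"claw":0.3}
    - {"dx":-174,"dy":444,"dz":100,"twist":0,"claw":0.3}

```text
time: 1.43
position: [364.0, -149.9, 157.7]
tcp_rot: [3.076, 0.639, 0.0]
force: [1.3, 0.6, 0.1]
opening: 59.5
```

```bash
python3 mv.py  370.1,-300.9,80,0.41
```

```text
t 1.43 p [ 364.  -149.9  157.7] th 0.4098 z [ 0. -0. -1.] F [1.3 0.6 0.1] open 59.5 q6 -0.89
370.1,-300.9,80,0.41 -> [-54.5 140.9  77.7] twist -0.0
```

Call:
send_rows:
  series:
    - {"dx":-54.5,"dy":141,"dz":75,"twist":0,"claw":0.5}
    - {"dx":-54.5,"dy":141,"dz":75,"twist":0,"claw":0.5}
    - {"dx":-54.5,"dy":141,"dz":75,"twist":0,"claw":0.5}
    - {"dx":-54.5,"dy":141,"dz":75,"twist":0,"claw":0.5}
    - {"dx":-54.5,"dy":141,"dz":75,"twist":0,"claw":0.5}
    - {"dx":-54.5,"dy":141,"dz":75,"twist":0,"claw":0.5}
    - {"dx":-54.5,"dy":141,"dz":75,"twist":0,"claw":0.5}
    - {"dx":-54.5,"dy":141,"dz":75,"twist":0,"claw":0.5}

```text
time: 2.1
position: [371.0, -298.1, 83.7]
tcp_rot: [3.075, 0.641, 0.001]
force: [0.2, -0.2, 0.9]
opening: 42.8
```

```bash
python3 - <<'E'
from h import *
t=snap("top");s=snap("side")
crop(t,270,170,350,250,7,"t1.png"); crop(s,190,200,290,290,7,"s1.png")
E
python3 mv.py  370.1,-300.9,14,0.41
```

```text
t 2.2 p [ 371.2 -298.2   83.9] th 0.4113 z [ 0.001 -0.001 -1.   ] F [ 1.  -0.  -0.7] open 42.4 q6 -1.16
370.1,-300.9,14,0.41 -> [-2.2  2.  69.9] twist 0.001
```

View pics/s1.png

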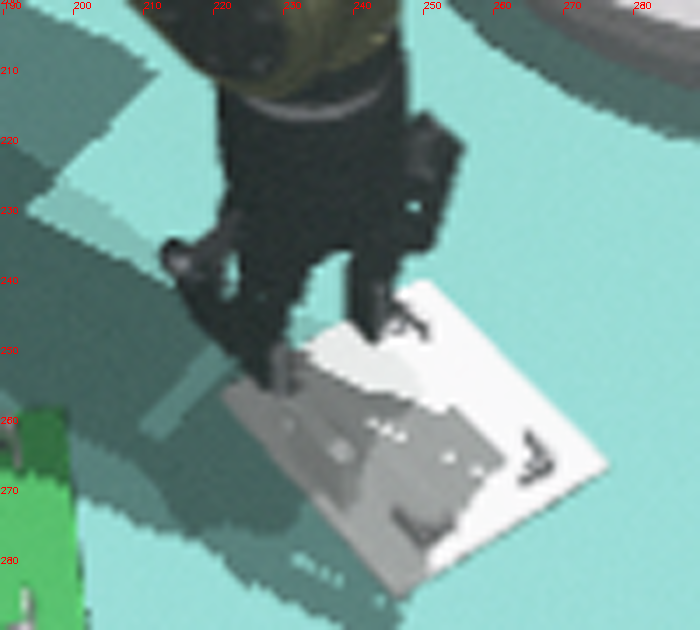

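View pics/t1.png

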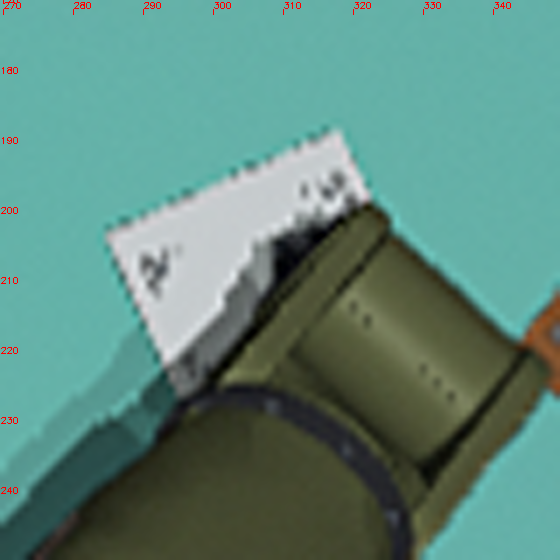

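The fingers (side view tips about (227,254) and (242,247)) straddle the white plate's block. I'll descend and grip.

Call:
send_rows:
  series:
    - {"dx":-2,"dy":2,"dz":30,"twist":0,"claw":0.5}
    - {"dx":-2,"dy":2,"dz":50,"twist":0,"claw":0.5}
    - {"dx":-2,"dy":2,"dz":70,"twist":0,"claw":0.5}
    - {"dx":-2,"dy":2,"dz":70,"twist":0,"claw":0.5}
    - {"dx":-2,"dy":2,"dz":70,"twist":0,"claw":1}
    - {"dx":-2,"dy":2,"dz":70,"twist":0,"claw":1}
    - {"dx":-2,"dy":2,"dz":70,"twist":0,"claw":1}
    - {"dx":-2,"dy":2,"dz":70,"twist":0,"claw":1}
  newtons: 60

```text
time: 2.87
position: [370.6, -301.9, 14.7]
tcp_rot: [3.074, 0.64, 0.003]
force: [0.6, 3.2, 8.8]
opening: 9.2
```

```bash
python3 mv.py 520,64,60
```

```text
t 2.87 p [ 370.6 -301.9   14.7] th 0.4103 z [ 0.002 -0.002 -1.   ] F [0.6 3.2 8.8] open 9.2 q6 -1.17
520,64,60 -> [ 283.  -275.8  -45.6] twist
```

```bash
python3 mv.py 455,0,175,0.032 515.1,64.4,165,0.032
```

```text
t 2.87 p [ 370.6 -301.9   14.7] th 0.4103 z [ 0.002 -0.002 -1.   ] F [0.6 3.2 8.8] open 9.2 q6 -1.17
455,0,175,0.032 -> [ 198.  -242.8 -160.6] twist 0.378
515.1,64.4,165,0.032 -> [ 278.8 -277.9 -150.6] twist 0.378
```

Call:
send_rows:
  series:
    - {"dx":0,"dy":0,"dz":-20,"twist":0,"claw":1}
    - {"dx":0,"dy":0,"dz":-50,"twist":0,"claw":1}
    - {"dx":0,"dy":0,"dz":-80,"twist":0,"claw":1}
    - {"dx":10,"dy":-20,"dz":-110,"twist":0.05,"claw":1}
    - {"dx":30,"dy":-45,"dz":-130,"twist":0.1,"claw":1}
    - {"dx":50,"dy":-75,"dz":-150,"twist":0.15,"claw":1}
    - {"dx":75,"dy":-105,"dz":-160,"twist":0.2,"claw":1}
    - {"dx":100,"dy":-135,"dz":-165,"twist":0.25,"claw":1}

```text
time: 3.53
position: [407.9, -136.5, 180.6]
tcp_rot: [3.13, 0.246, 0.005]
force: [0.5, -0.2, -2.9]
opening: 9.1
```

```bash
python3 - <<'E'
from h import *
s=snap("side")
crop(s,200,150,330,250,6,"s2.png")
E
python3 mv.py 515.1,64.4,165,0.032
```

```text
t 3.58 p [ 409.4 -131.2  180.8] th 0.1547 z [ 0.004  0.    -1.   ] F [ 1.9  3.1 -0.9] open 9.0 q6 -0.55
515.1,64.4,165,0.032 -> [ 134.5 -177.    16.2] twist 0.123
```

View pics/s2.png

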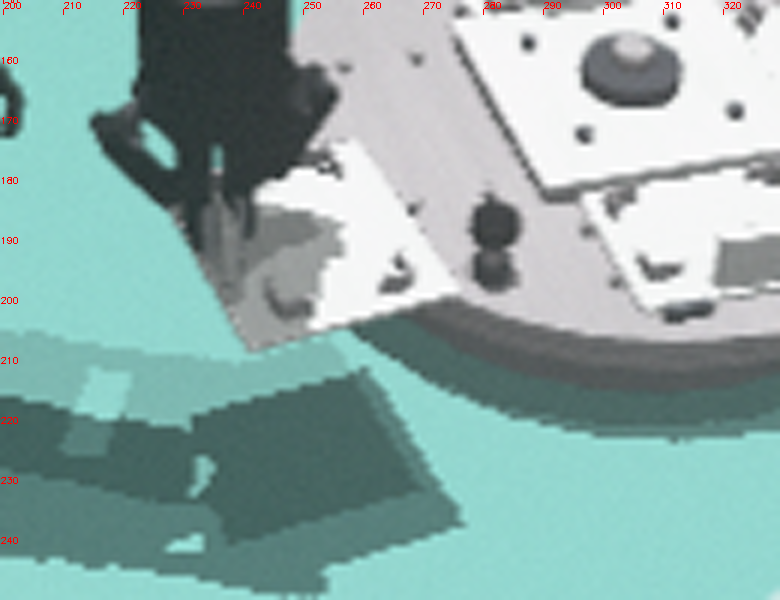

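The plate is held and looks level in the side view. I'll move over to the seat.

Call:
send_rows:
  series:
    - {"dx":22,"dy":-32,"dz":2,"twist":0.03,"claw":1}
    - {"dx":48,"dy":-65,"dz":5,"twist":0.06,"claw":1}
    - {"dx":75,"dy":-100,"dz":8,"twist":0.09,"claw":1}
    - {"dx":100,"dy":-132,"dz":11,"twist":0.12,"claw":1}
    - {"dx":120,"dy":-158,"dz":14,"twist":0.123,"claw":1}
    - {"dx":130,"dy":-172,"dz":16,"twist":0.123,"claw":1}
    - {"dx":134.5,"dy":-177,"dz":16,"twist":0.123,"claw":1}
    - {"dx":134.5,"dy":-177,"dz":16,"twist":0.123,"claw":1}

```text
time: 4.25
position: [512.3, 59.2, 162.3]
tcp_rot: [-3.141, -0.061, 0.0]
force: [-0.1, 0.3, -3.1]
opening: 9.1
```

```bash
cat > look.py <<'E'
import sys
from h import *
n=sys.argv[1]
t=snap("top");s=snap("side")
crop(t,170,90,270,205,6,f"t{n}.png"); crop(s,215,110,345,215,6,f"s{n}.png")
E
python3 look.py 3
python3 mv.py 515.1,64.4,101.7,0.032
```

```text
t 4.35 p [511.8  57.6 162.4] th 0.0369 z [-0. -0. -1.] F [-0.2 -0.5 -2.7] open 9.1 q6 0.0
515.1,64.4,101.7,0.032 -> [ 3.5 -6.7 60.7] twist 0.005
```

View pics/s3.png

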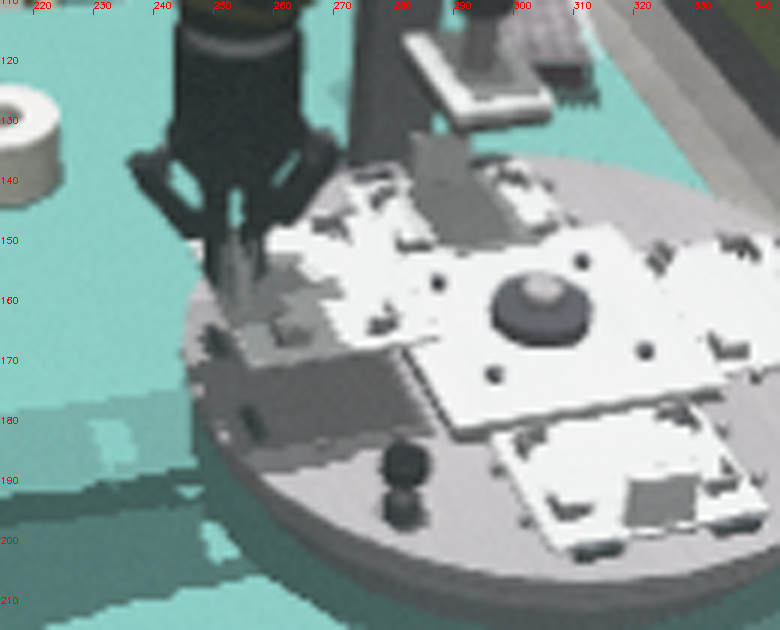

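View pics/t3.png

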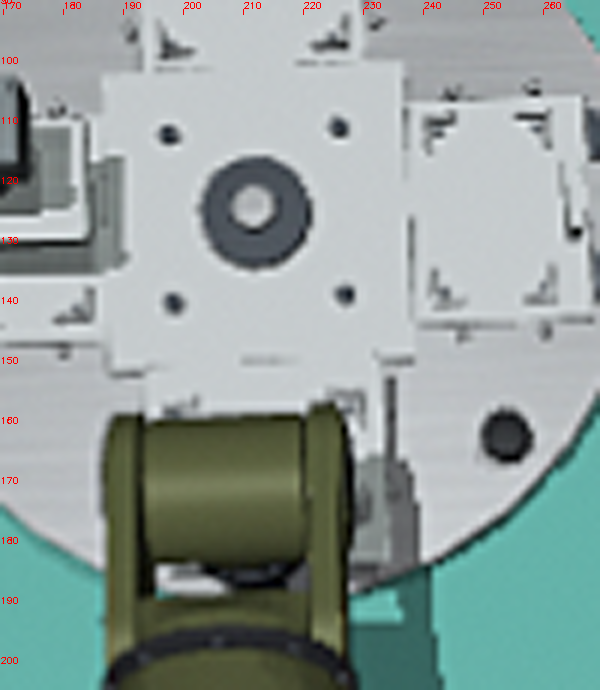

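Run:
```python
from h import *
t=pickle.load(open("top_l.pkl","rb"));s=pickle.load(open("side_l.pkl","rb"))
np.set_printoptions(precision=1,suppress=True)
z=162.4-14.7+5
uv=np.array([(145,385),(383,385),(383,440),(243,360),(292,360),(388,573)])/6+[169.5,89.5]
print(onz(t,uv,z))
us=np.array([(435,338),(252,368)])/6+[214.5,109.5]; print(onz(s,us,z))
```

```text
[[609.2 131.6 152.7]
 [607.7  -7.1 152.7]
 [575.3  -6.9 152.7]
 [623.3  74.4 152.7]
 [623.   45.8 152.7]
 [497.7  -9.3 152.7]]
[[620.7  -5.8 152.7]
 [505.8 -11.6 152.7]]
```

Call:
send_rows:
  series:
    - {"dx":1.5,"dy":-6,"dz":10,"twist":0.005,"claw":1}
    - {"dx":1.5,"dy":-6,"dz":25,"twist":0.005,"claw":1}
    - {"dx":1.5,"dy":-6,"dz":35,"twist":0.005,"claw":1}
    - {"dx":1.5,"dy":-6,"dz":45,"twist":0.005,"claw":1}
    - {"dx":1.5,"dy":-6,"dz":48,"twist":0.005,"claw":1}
    - {"dx":1.5,"dy":-6,"dz":48,"twist":0.005,"claw":1}
    - {"dx":1.5,"dy":-6,"dz":48,"twist":0.005,"claw":1}
    - {"dx":1.5,"dy":-6,"dz":48,"twist":0.005,"claw":1}

```text
time: 5.02
position: [513.8, 64.3, 114.6]
tcp_rot: [-3.141, -0.05, -0.002]
force: [0.2, 0.5, -3.6]
opening: 8.9
```

```bash
python3 look.py 4
python3 mv.py 513.1,63.5,102,0.032
```

```text
t 5.12 p [513.8  64.4 114.6] th 0.0319 z [ 0.001  0.    -1.   ] F [-0.3 -0.4 -3.4] open 8.9 q6 0.02
513.1,63.5,102,0.032 -> [-0.7  0.8 12.6] twist -0.0
```

View pics/s4.png

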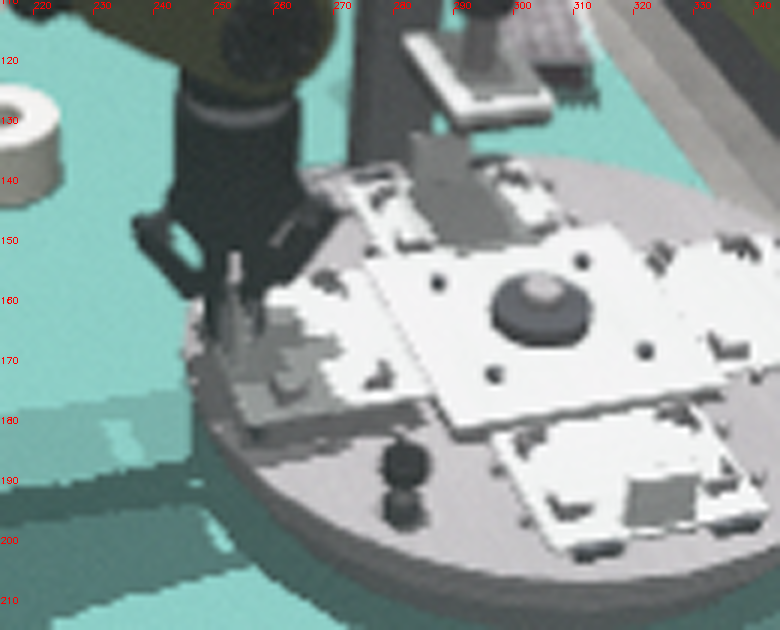

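View pics/t4.png

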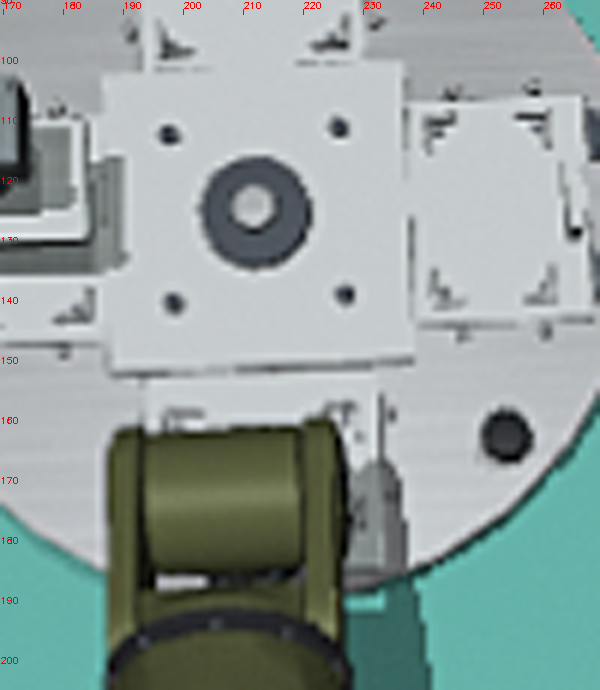

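Run:
```python
from h import *
t=pickle.load(open("top_l.pkl","rb"))
np.set_printoptions(precision=1,suppress=True)
uv=np.array([(145,400),(380,400)])/6+[169.5,89.5]
print(onz(t,uv,104.9))
print(onz(t,np.array([(393,415),(380,360)])/6+[169.5,89.5],88))
```

```text
[[608.5 137.5 104.9]
 [607.   -3.4 104.9]]
[[600.6 -10.6  88. ]
 [634.4  -2.9  88. ]]
```

Call:
send_rows:
  series:
    - {"dx":-0.7,"dy":0,"dz":4,"twist":0,"claw":1}
    - {"dx":-0.7,"dy":0,"dz":8,"twist":0,"claw":1}
    - {"dx":-0.7,"dy":0,"dz":11,"twist":0,"claw":1}
    - {"dx":-0.7,"dy":0,"dz":12.5,"twist":0,"claw":1}
    - {"dx":-0.7,"dy":0,"dz":13,"twist":0,"claw":1}
    - {"dx":-0.7,"dy":0,"dz":13.5,"twist":0,"claw":1}
    - {"dx":-0.7,"dy":0,"dz":13.5,"twist":0,"claw":1}
    - {"dx":-0.7,"dy":0,"dz":13.5,"twist":0,"claw":1}

```text
time: 5.78
position: [512.8, 64.4, 100.7]
tcp_rot: [3.141, 0.05, 0.0]
force: [-1.4, 0.3, 0.2]
opening: 9.0
```

```bash
python3 mv.py; python3 look.py 5
```

```text
t 5.78 p [512.8  64.4 100.7] th 0.032 z [ 0. -0. -1.] F [-1.4  0.3  0.2] open 9.0 q6 0.02
```

View pics/s5.png

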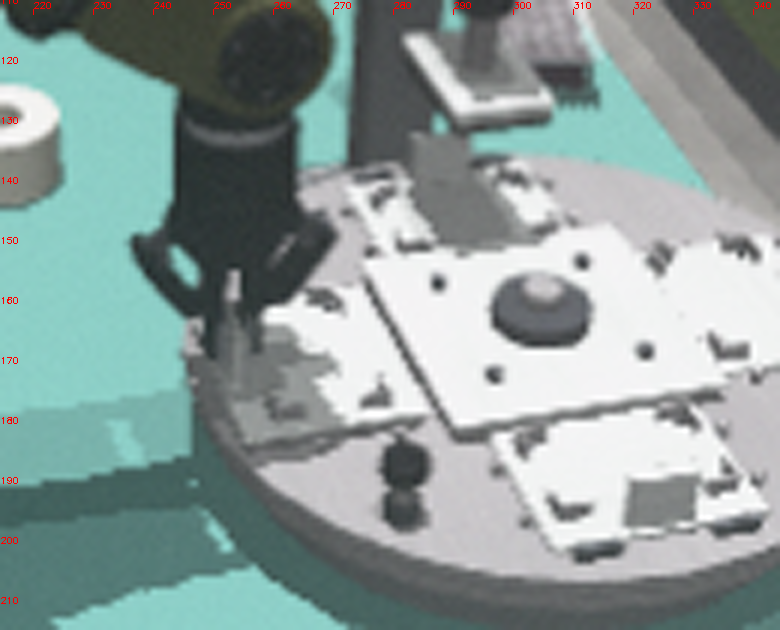

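The plate now touches the stops (the vertical load is gone). I'll open a little so the inner edge drops onto the table.

Call:
send_rows:
  series:
    - {"dx":0,"dy":0,"dz":0,"twist":0,"claw":0.9}
    - {"dx":0,"dy":0,"dz":0,"twist":0,"claw":0.85}
    - {"dx":0,"dy":0,"dz":0,"twist":0,"claw":0.8}
    - {"dx":0,"dy":0,"dz":0,"twist":0,"claw":0.75}
    - {"dx":0,"dy":0,"dz":0,"twist":0,"claw":0.75}
    - {"dx":0,"dy":0,"dz":0,"twist":0,"claw":0.75}
    - {"dx":0,"dy":0,"dz":0,"twist":0,"claw":0.75}
    - {"dx":0,"dy":0,"dz":0,"twist":0,"claw":0.75}

```text
time: 6.55
position: [512.8, 64.3, 100.6]
tcp_rot: [3.141, 0.05, 0.0]
force: [-0.6, -0.2, -0.4]
opening: 21.9
```

```bash
python3 mv.py; python3 look.py 6
```

```text
t 6.55 p [512.8  64.3 100.6] th 0.032 z [ 0. -0. -1.] F [-0.6 -0.2 -0.4] open 21.9 q6 0.02
```

View pics/s6.png

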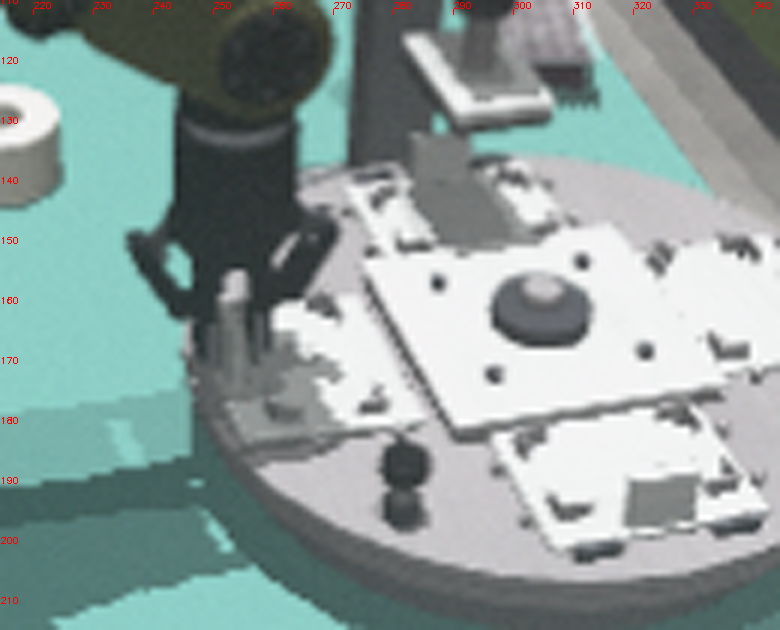

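View pics/t6.png

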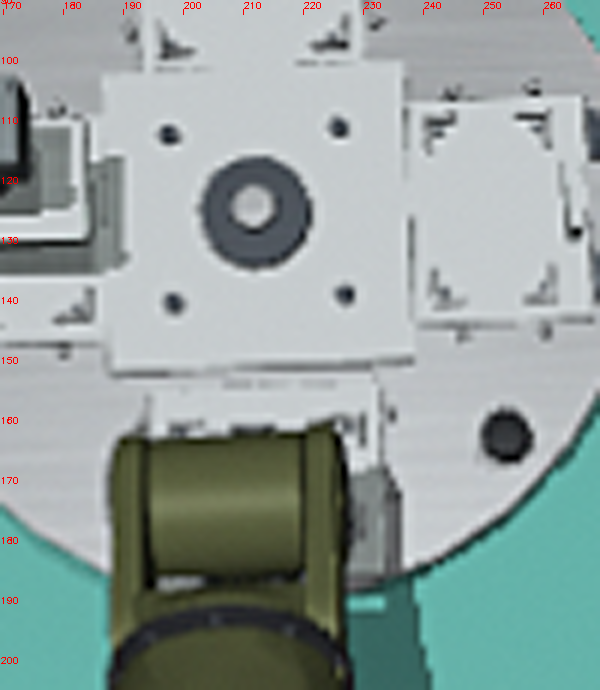

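The inner edge has dropped in front of the lip (edge at row ~152.5, lip at ~151) and the plate sits between the pins. I'll push it inwards with the outer finger.

Call:
send_rows:
  series:
    - {"dx":3,"dy":0,"dz":0,"twist":0,"claw":0.75}
    - {"dx":5,"dy":0,"dz":0,"twist":0,"claw":0.75}
    - {"dx":7,"dy":0,"dz":0,"twist":0,"claw":0.75}
    - {"dx":9,"dy":0,"dz":0,"twist":0,"claw":0.75}
    - {"dx":11,"dy":0,"dz":0,"twist":0,"claw":0.75}
    - {"dx":13,"dy":0,"dz":0,"twist":0,"claw":0.75}
    - {"dx":15,"dy":0,"dz":0,"twist":0,"claw":0.75}
    - {"dx":15,"dy":0,"dz":0,"twist":0,"claw":0.75}

```text
time: 7.32
position: [528.2, 64.8, 100.5]
tcp_rot: [-3.141, -0.05, -0.0]
force: [0.3, -0.2, 0.0]
opening: 21.5
```

```bash
python3 mv.py; python3 look.py 7
```

```text
t 7.32 p [528.2  64.8 100.5] th 0.032 z [ 0.  0. -1.] F [ 0.3 -0.2  0. ] open 21.5 q6 0.02
```

View pics/s7.png

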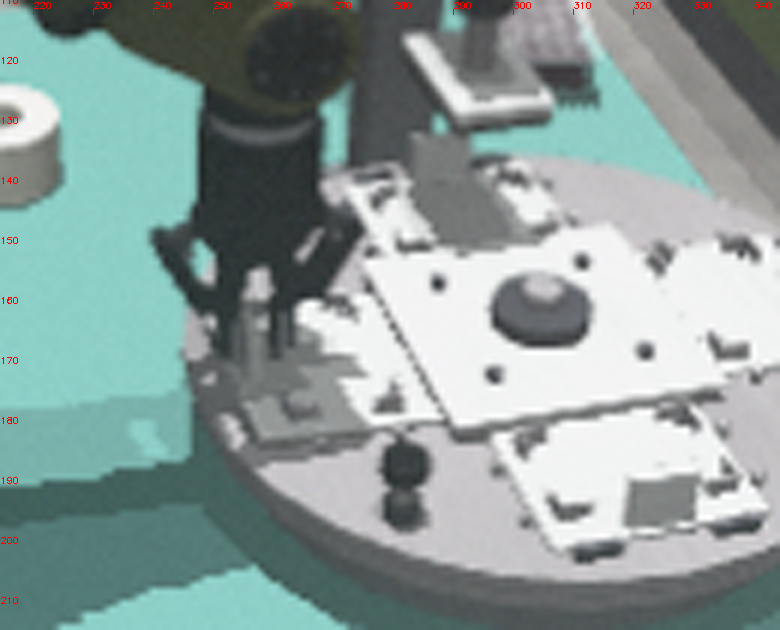

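View pics/t7.png

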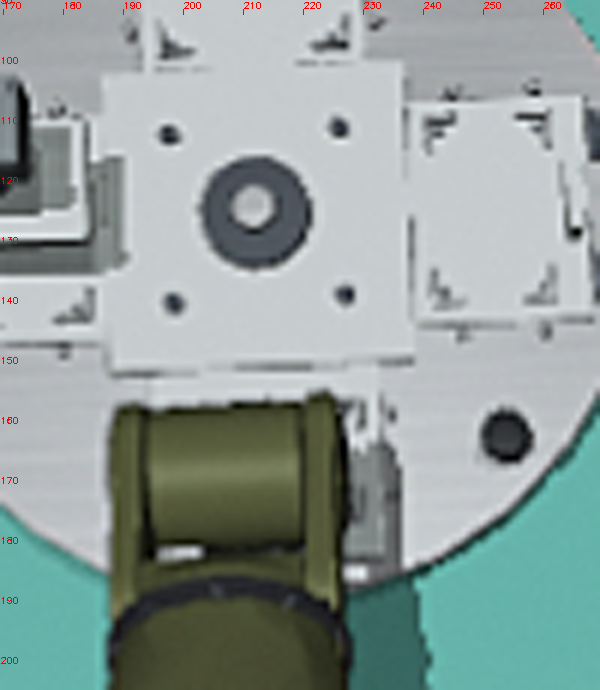

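The plate is sliding under the lip. I'll continue in small steps.

Call:
send_rows:
  series:
    - {"dx":1,"dy":0,"dz":0,"twist":0,"claw":0.75}
    - {"dx":2,"dy":0,"dz":0,"twist":0,"claw":0.75}
    - {"dx":3,"dy":0,"dz":0,"twist":0,"claw":0.75}
    - {"dx":4,"dy":0,"dz":0,"twist":0,"claw":0.75}
    - {"dx":5,"dy":0,"dz":0,"twist":0,"claw":0.75}
    - {"dx":5.5,"dy":0,"dz":0,"twist":0,"claw":0.75}
    - {"dx":6,"dy":0,"dz":0,"twist":0,"claw":0.75}
    - {"dx":6,"dy":0,"dz":0,"twist":0,"claw":0.75}

```text
time: 8.08
position: [533.9, 65.0, 100.5]
tcp_rot: [-3.141, -0.05, -0.0]
force: [-1.4, -1.0, -1.1]
opening: 21.1
```

```bash
python3 mv.py; python3 look.py 8
```

```text
t 8.08 p [533.9  65.  100.5] th 0.032 z [ 0.  0. -1.] F [-1.4 -1.  -1.1] open 21.1 q6 0.02
```

View pics/s8.png

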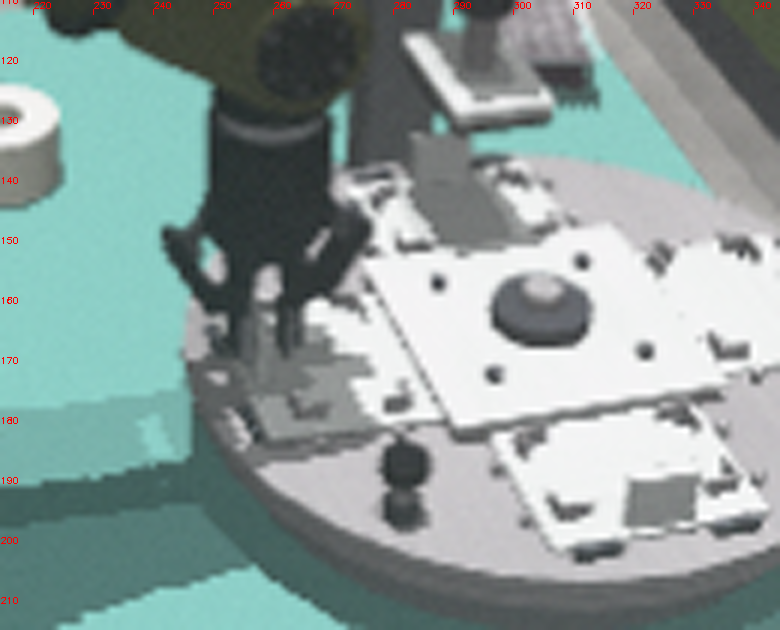

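Call:
send_rows:
  series:
    - {"dx":0.5,"dy":0,"dz":0,"twist":0,"claw":0.75}
    - {"dx":1,"dy":0,"dz":0,"twist":0,"claw":0.75}
    - {"dx":1.5,"dy":0,"dz":0,"twist":0,"claw":0.75}
    - {"dx":1.5,"dy":0,"dz":0,"twist":0,"claw":0.75}
    - {"dx":2,"dy":0,"dz":0,"twist":0,"claw":0.75}
    - {"dx":2,"dy":0,"dz":0,"twist":0,"claw":0.75}
    - {"dx":2,"dy":0,"dz":0,"twist":0,"claw":0.75}
    - {"dx":2,"dy":0,"dz":0,"twist":0,"claw":0.75}

```text
time: 8.85
position: [535.8, 65.1, 100.6]
tcp_rot: [3.141, 0.05, 0.0]
force: [-0.7, 0.5, -0.7]
opening: 21.5
```

```bash
python3 mv.py; python3 look.py 9
```

```text
t 8.85 p [535.8  65.1 100.6] th 0.032 z [ 0. -0. -1.] F [-0.7  0.5 -0.7] open 21.5 q6 0.02
```

View pics/s9.png

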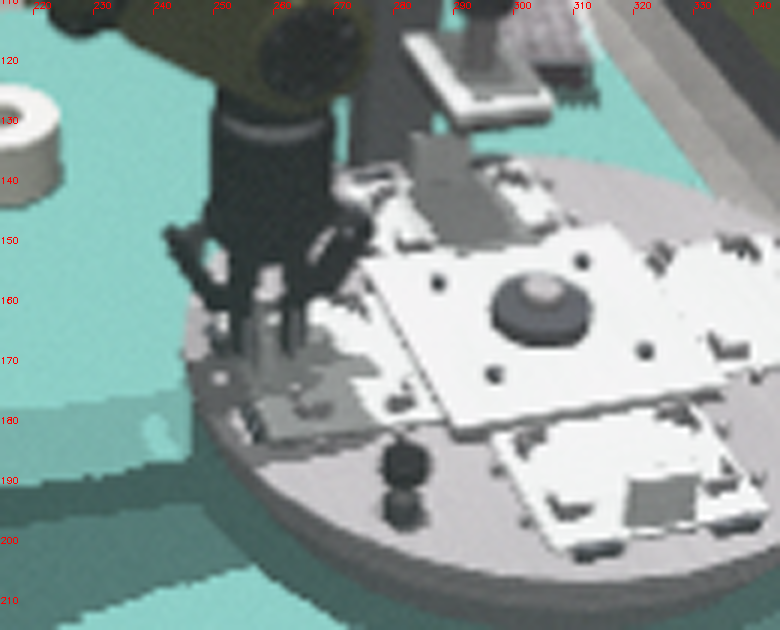

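Call:
send_rows:
  series:
    - {"dx":0.5,"dy":0,"dz":0,"twist":0,"claw":0.75}
    - {"dx":1,"dy":0,"dz":0,"twist":0,"claw":0.75}
    - {"dx":1.5,"dy":0,"dz":0,"twist":0,"claw":0.75}
    - {"dx":2,"dy":0,"dz":0,"twist":0,"claw":0.75}
    - {"dx":2,"dy":0,"dz":0,"twist":0,"claw":0.75}
    - {"dx":2,"dy":0,"dz":0,"twist":0,"claw":0.75}
    - {"dx":2,"dy":0,"dz":0,"twist":0,"claw":0.75}
    - {"dx":2,"dy":0,"dz":0,"twist":0,"claw":0.75}

```text
time: 9.62
position: [537.8, 65.1, 100.6]
tcp_rot: [3.141, 0.05, 0.0]
force: [-1.5, 0.0, 0.2]
opening: 21.6
```

```bash
python3 mv.py
```

```text
t 9.62 p [537.8  65.1 100.6] th 0.032 z [ 0. -0. -1.] F [-1.5  0.   0.2] open 21.6 q6 0.02
```

Call:
send_rows:
  series:
    - {"dx":0.5,"dy":0,"dz":0,"twist":0,"claw":0.75}
    - {"dx":1,"dy":0,"dz":0,"twist":0,"claw":0.75}
    - {"dx":1.5,"dy":0,"dz":0,"twist":0,"claw":0.75}
    - {"dx":2,"dy":0,"dz":0,"twist":0,"claw":0.75}
    - {"dx":2,"dy":0,"dz":0,"twist":0,"claw":0.75}
    - {"dx":2,"dy":0,"dz":0,"twist":0,"claw":0.75}
    - {"dx":2,"dy":0,"dz":0,"twist":0,"claw":0.75}
    - {"dx":2,"dy":0,"dz":0,"twist":0,"claw":0.75}

```text
time: 10.28
position: [538.1, 65.1, 100.5]
tcp_rot: [3.141, 0.051, -0.007]
force: [-17.7, -1.8, 10.7]
opening: 21.4
```

```bash
python3 mv.py;python3 look.py 10
```

```text
t 10.28 p [538.1  65.1 100.5] th 0.0322 z [-0.005 -0.    -1.   ] F [-17.7  -1.8  10.7] open 21.4 q6 0.02
```

View pics/s10.png

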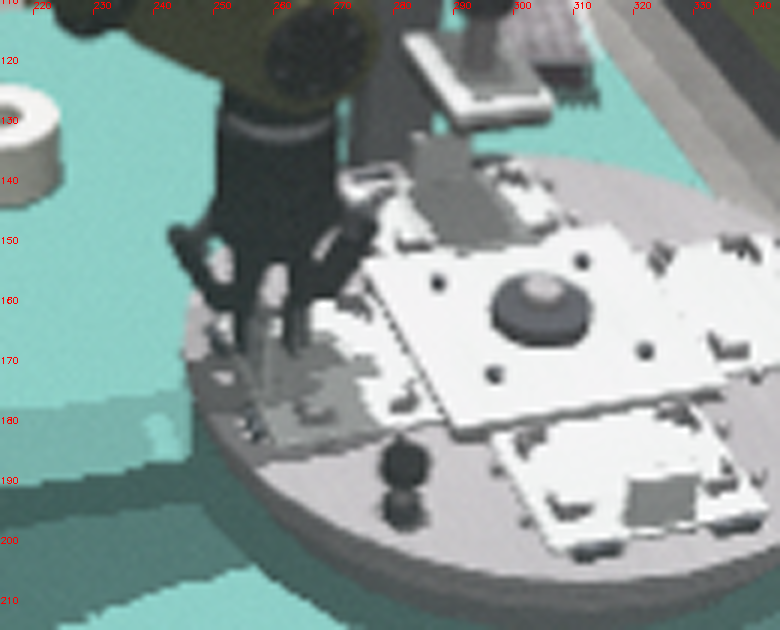

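The plate is at the hub wall (18 N). I'll back off, lift clear and check.

Call:
send_rows:
  series:
    - {"dx":-3,"dy":0,"dz":0,"twist":0,"claw":0.7}
    - {"dx":-7,"dy":0,"dz":0,"twist":0,"claw":0.65}
    - {"dx":-8,"dy":0,"dz":0,"twist":0,"claw":0.65}
    - {"dx":-8,"dy":0,"dz":-20,"twist":0,"claw":0.65}
    - {"dx":-8,"dy":0,"dz":-55,"twist":0,"claw":0.65}
    - {"dx":-45,"dy":0,"dz":-80,"twist":0,"claw":0.65}
    - {"dx":-85,"dy":0,"dz":-80,"twist":0,"claw":0.65}
    - {"dx":-125,"dy":0,"dz":-80,"twist":0,"claw":0.65}

```text
time: 11.05
position: [414.0, 61.2, 181.5]
tcp_rot: [-3.141, -0.05, -0.005]
force: [-0.2, 0.7, -0.3]
opening: 29.9
```

```bash
python3 mv.py;python3 look.py 11
```

```text
t 11.05 p [414.   61.2 181.5] th 0.0319 z [ 0.003  0.    -1.   ] F [-0.2  0.7 -0.3] open 29.9 q6 0.03
```

View pics/s11.png

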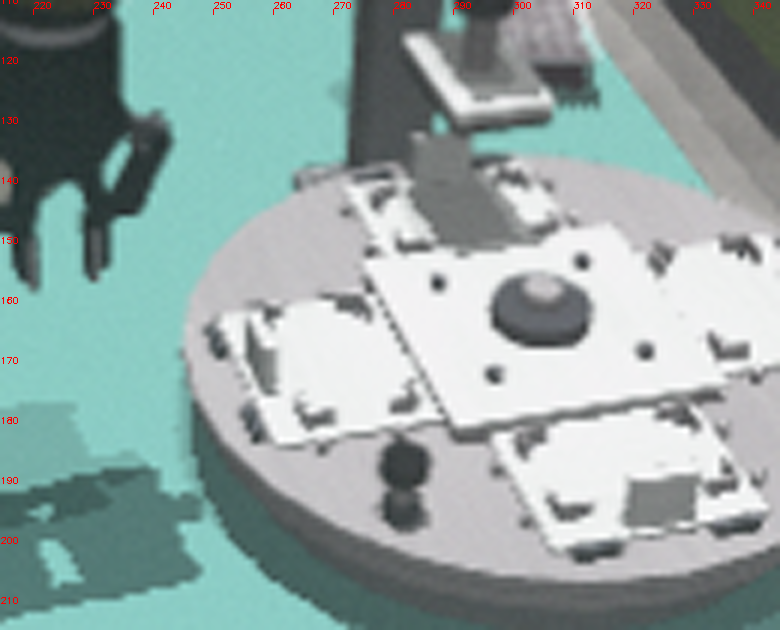

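View pics/t11.png

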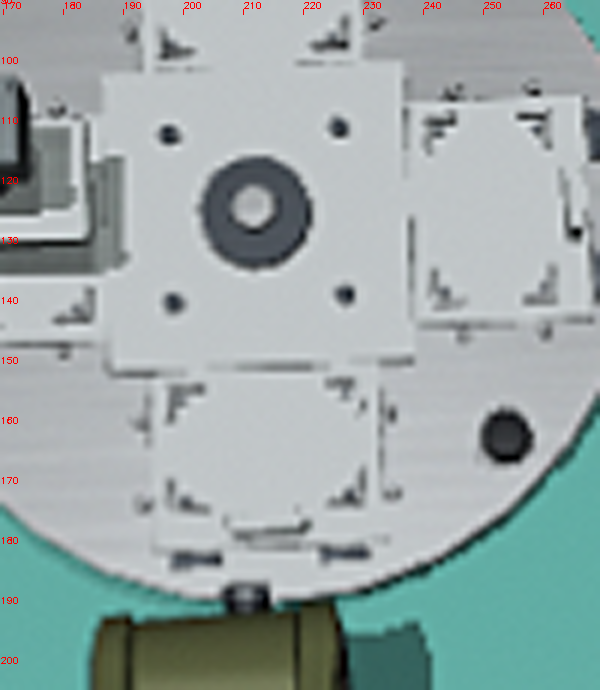

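In both views the plate looks flat between hub and stops. To confirm the height and seat it, I'll press gently on the block top with shut fingers (expected at z≈121 if home).

```bash
python3 mv.py 530,65,135,0.032
```

```text
t 11.15 p [410.3  61.2 180.2] th 0.0325 z [-0.002 -0.    -1.   ] F [ 0.   0.7 -0.3] open 29.9 q6 0.03
530,65,135,0.032 -> [1.199e+02 1.000e-01 4.500e+01] twist 0.001
```

Call:
send_rows:
  series:
    - {"dx":35,"dy":0,"dz":0,"twist":0,"claw":1}
    - {"dx":70,"dy":0,"dz":0,"twist":0,"claw":1}
    - {"dx":105,"dy":0,"dz":10,"twist":0,"claw":1}
    - {"dx":119,"dy":0,"dz":25,"twist":0,"claw":1}
    - {"dx":120,"dy":0,"dz":40,"twist":0,"claw":1}
    - {"dx":120,"dy":0,"dz":47,"twist":0,"claw":1}
    - {"dx":120,"dy":0,"dz":51,"twist":0,"claw":1}
    - {"dx":120,"dy":0,"dz":53,"twist":0,"claw":1}

```text
time: 11.82
position: [534.6, 65.1, 127.5]
tcp_rot: [-3.141, -0.05, 0.0]
force: [0.2, -0.5, 0.7]
opening: -0.4
```

```bash
python3 mv.py 530,65,121
```

```text
t 11.82 p [534.6  65.1 127.5] th 0.032 z [-0.  0. -1.] F [ 0.2 -0.5  0.7] open -0.4 q6 0.02
530,65,121 -> [-4.6 -0.1  6.5] twist
```

Call:
send_rows:
  series:
    - {"dx":-4,"dy":0,"dz":2,"twist":0,"claw":1}
    - {"dx":-4,"dy":0,"dz":4,"twist":0,"claw":1}
    - {"dx":-4,"dy":0,"dz":5,"twist":0,"claw":1}
    - {"dx":-4,"dy":0,"dz":6,"twist":0,"claw":1}
    - {"dx":-4,"dy":0,"dz":6.5,"twist":0,"claw":1}
    - {"dx":-4,"dy":0,"dz":7,"twist":0,"claw":1}
    - {"dx":-4,"dy":0,"dz":7,"twist":0,"claw":1}
    - {"dx":-4,"dy":0,"dz":7,"twist":0,"claw":1}

```text
time: 12.48
position: [530.9, 64.9, 121.1]
tcp_rot: [-3.141, -0.05, -0.001]
force: [-2.8, -0.1, 5.5]
opening: -0.2
```

```bash
python3 mv.py 560,20,170,0
```

```text
t 12.48 p [530.9  64.9 121.1] th 0.032 z [ 0.001  0.    -1.   ] F [-2.8 -0.1  5.5] open -0.2 q6 0.02
560,20,170,0 -> [ 27.7  45.8 -48.9] twist 0.032
```

Contact came at z=121.1, exactly the block-top height with the plate home. Next is the knob. First I'll check the press head's extents against the arc's end.

```bash
python3 - <<'E'
from h import *
t=load("top");np.set_printoptions(precision=0,suppress=True)
for z in (0,200,330): print(z,onz(t,np.array([(230,228),(190,228),(262,180),(262,208),(158,200),(278,195)])/1.5-.3,z))
E
python3 mv.py 575,-73,170,-0.48  581.2,-78.6,95,-0.48
```

```text
0 [[646. 308.   0.]
 [648. 412.   0.]
 [771. 226.   0.]
 [697. 226.   0.]
 [723. 499.   0.]
 [730. 185.   0.]]
200 [[610. 265. 200.]
 [611. 357. 200.]
 [720. 193. 200.]
 [655. 192. 200.]
 [678. 434. 200.]
 [684. 156. 200.]]
330 [[586. 237. 330.]
 [587. 321. 330.]
 [687. 171. 330.]
 [627. 170. 330.]
 [648. 392. 330.]
 [654. 137. 330.]]
t 12.48 p [530.9  64.9 121.1] th 0.032 z [ 0.001  0.    -1.   ] F [-2.8 -0.1  5.5] open -0.2 q6 0.02
575,-73,170,-0.48 -> [ 39.7 139.3 -48.9] twist 0.512
581.2,-78.6,95,-0.48 -> [ 45.7 145.1  26.1] twist 0.512
```

Run:
```python
from h import *
t=load("top");s=load("side")
crop(s,260,40,330,150,5.4,"s_head.png");crop(t,95,90,195,160,6,"t_head.png")
```

```text
(no output)
```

View pics/s_head.png

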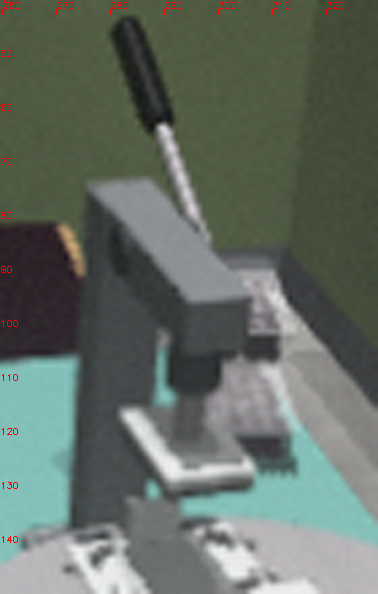

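View pics/t_head.png

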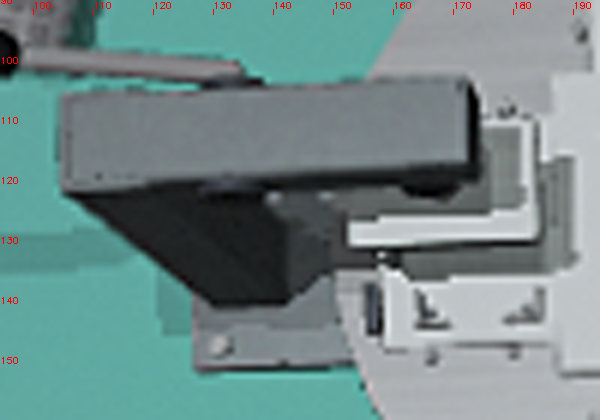

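Run:
```python
from h import *
t=load("top");s=load("side");np.set_printoptions(precision=0,suppress=True)
print(tri([t,s],[(173.2,117),(294.7,95)]))
print(onz(t,np.array([(538,240),(347,245)])/6+[94.5,89.5],187))
```

```text
(array([693., 173., 339.]), [np.float64(0.0838585324830307), np.float64(0.08385853248325059)])
[[688. 161. 187.]
 [687. 271. 187.]]
```

The head front stands at x≈690, so there is enough clearance at the arc's end (x≈572). I'll move to the knob.

Call:
send_rows:
  series:
    - {"dx":0,"dy":0,"dz":-20,"twist":0,"claw":1}
    - {"dx":0,"dy":10,"dz":-45,"twist":0.1,"claw":0.5}
    - {"dx":10,"dy":45,"dz":-49,"twist":0.2,"claw":0.45}
    - {"dx":22,"dy":80,"dz":-49,"twist":0.3,"claw":0.45}
    - {"dx":34,"dy":112,"dz":-49,"twist":0.4,"claw":0.45}
    - {"dx":44,"dy":140,"dz":-45,"twist":0.5,"claw":0.45}
    - {"dx":45.7,"dy":145,"dz":-40,"twist":0.512,"claw":0.45}
    - {"dx":45.7,"dy":145,"dz":-35,"twist":0.512,"claw":0.45}
  newtons: 60

```text
time: 13.15
position: [581.3, -80.2, 154.9]
tcp_rot: [3.051, -0.751, -0.0]
force: [-0.4, 0.3, -0.4]
opening: 47.2
```

```bash
python3 look.py 12
python3 - <<'E'
from h import *
s=pickle.load(open("side_l.pkl","rb"))
print(proj(s,[(581.2,-78.6,155)]))
E
python3 mv.py 581.2,-78.6,95,-0.48
```

```text
[[282.49397761 179.0412247 ]]
t 13.25 p [580.5 -77.9 154.4] th -0.4785 z [-0.002  0.001 -1.   ] F [-0.7  0.7 -0.5] open 46.7 q6 0.28
581.2,-78.6,95,-0.48 -> [ 1.1  0.2 59.4] twist 0.001
```

View pics/s12.png

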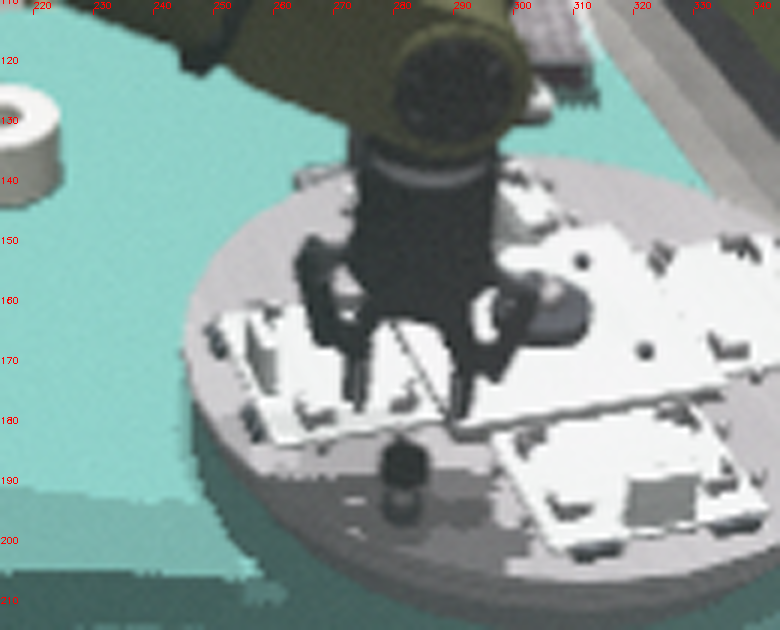

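The finger tips (355,408)/(460,415) straddle the knob (405,460) in the crop. I'll descend and grip.

Call:
send_rows:
  series:
    - {"dx":1,"dy":0,"dz":25,"twist":0,"claw":0.45}
    - {"dx":1,"dy":0,"dz":45,"twist":0,"claw":0.45}
    - {"dx":1,"dy":0,"dz":56,"twist":0,"claw":0.45}
    - {"dx":1,"dy":0,"dz":59,"twist":0,"claw":0.45}
    - {"dx":1,"dy":0,"dz":59,"twist":0,"claw":0.6}
    - {"dx":1,"dy":0,"dz":59,"twist":0,"claw":0.75}
    - {"dx":1,"dy":0,"dz":59,"twist":0,"claw":0.75}
    - {"dx":1,"dy":0,"dz":59,"twist":0,"claw":0.75}
  newtons: 60

```text
time: 13.92
position: [582.4, -78.7, 97.5]
tcp_rot: [-3.051, 0.746, -0.002]
force: [0.9, 3.0, 0.9]
opening: 27.6
```

```bash
python3 mv.py; python3 look.py 13
```

```text
t 13.92 p [582.4 -78.7  97.5] th -0.4796 z [ 0.001  0.    -1.   ] F [0.9 3.  0.9] open 27.6 q6 0.28
```

View pics/s13.png

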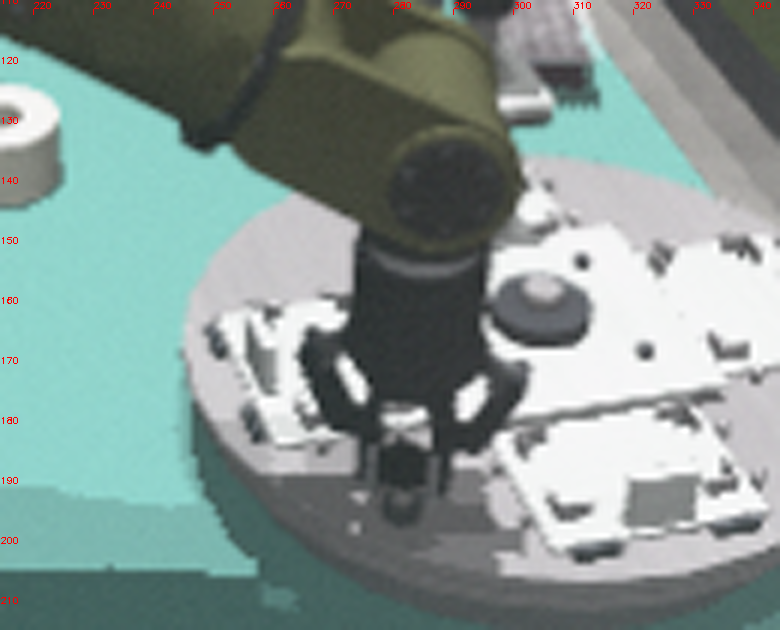

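Call:
send_rows:
  series:
    - {"dx":0,"dy":0,"dz":0,"twist":0,"claw":0.9}
    - {"dx":0,"dy":0,"dz":0,"twist":0,"claw":0.9}
    - {"dx":0,"dy":0,"dz":-3,"twist":0,"claw":0.9}
    - {"dx":0,"dy":0,"dz":-6,"twist":0,"claw":0.9}
    - {"dx":0,"dy":0,"dz":-9,"twist":0,"claw":0.9}
    - {"dx":0,"dy":0,"dz":-11,"twist":0,"claw":0.9}
    - {"dx":0,"dy":0,"dz":-11,"twist":0,"claw":0.9}
    - {"dx":0,"dy":0,"dz":-11,"twist":0,"claw":0.9}
  newtons: 60

```text
time: 14.68
position: [582.2, -78.6, 107.0]
tcp_rot: [-3.051, 0.747, -0.0]
force: [7.8, 6.4, -8.5]
opening: 28.3
```

```bash
python3 mv.py; python3 look.py 14
```

```text
t 14.68 p [582.2 -78.6 107. ] th -0.4799 z [ 0.     0.001 -1.   ] F [ 7.8  6.4 -8.5] open 28.3 q6 0.28
```

View pics/s14.png

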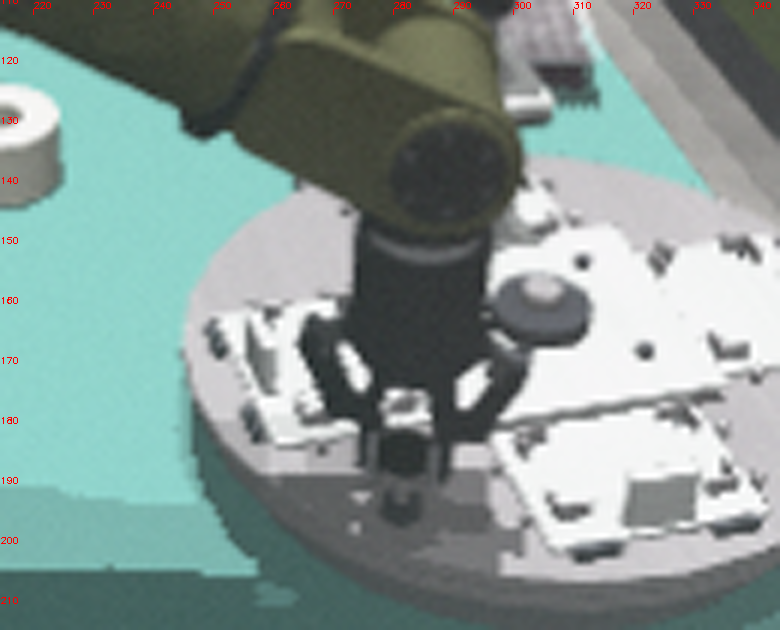

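```bash
cat > arc.py <<'E'
import sys,numpy as np
from station import sense
from scipy.spatial.transform import Rotation as R
# args: current table angle(deg) by tcp is computed; list of increments deg
C=np.array([721.4,71.0]);A0=np.arctan2(-149.6,-140.2)
s=sense();M=R.from_rotvec(s["tcp_rot"]).as_matrix();p=s["position"][:2]
th=np.arctan2(M[1,0],M[0,0]);r=p-C;phi=np.degrees(A0-np.arctan2(r[1],r[0]))
print("t",round(s["time"],2),"phi",phi.round(2),"r",np.hypot(*r).round(1),"z",s["position"][2].round(1),"th",th.round(3),"F",s["force"].round(1),"open",s["opening"].round(1),"q6",s["q"][5].round(2))
for d in map(float,sys.argv[1:]):
    a=A0-np.radians(phi+d); q=C+205*np.array([np.cos(a),np.sin(a)]); v=q-p
    print(d,(M[:2,:2].T@v).round(1),round(np.radians(d),3))
E
python3 arc.py 1 3 5 7 9 11 13 15
```

```text
Traceback (most recent call last):
  File "arc.py", line 8, in <module>
    print("t",round(s["time"],2),"phi",phi.round(2),"r",np.hypot(*r).round(1),"z",s["position"][2].round(1),"th",th.round(3),"F",s["force"].round(1),"open",s["opening"].round(1),"q6",s["q"][5].round(2))
                                                                                                                                                            ^^^^^^^^^^^^^^^^^^
AttributeError: 'float' object has no attribute 'round'
```

```bash
sed -i 's/s\["opening"\].round(1)/round(s["opening"],1)/' arc.py; python3 arc.py 1 3 5 7 9 11 13 15
```

```text
t 14.78 phi -0.19 r 204.4 z 106.9 th -0.48 F [ 6.8  4.7 -8.1] open 27.7 q6 0.28
1.0 [-3.6 -0.4] 0.017
3.0 [-10.4  -2.5] 0.052
5.0 [-17.2  -4.9] 0.087
7.0 [-23.8  -7.5] 0.122
9.0 [-30.4 -10.4] 0.157
11.0 [-36.9 -13.5] 0.192
13.0 [-43.2 -16.8] 0.227
15.0 [-49.4 -20.3] 0.262
```

Call:
send_rows:
  series:
    - {"dx":0,"dy":0,"dz":-2,"twist":0,"claw":0.9}
    - {"dx":-1.5,"dy":0,"dz":-2,"twist":0.008,"claw":0.9}
    - {"dx":-3.6,"dy":-0.4,"dz":-2,"twist":0.017,"claw":0.9}
    - {"dx":-7,"dy":-1.4,"dz":-2,"twist":0.035,"claw":0.9}
    - {"dx":-10.4,"dy":-2.5,"dz":-2,"twist":0.052,"claw":0.9}
    - {"dx":-17.2,"dy":-4.9,"dz":-2,"twist":0.087,"claw":0.9}
    - {"dx":-23.8,"dy":-7.5,"dz":-2,"twist":0.122,"claw":0.9}
    - {"dx":-30.4,"dy":-10.4,"dz":-2,"twist":0.157,"claw":0.9}

```text
time: 15.45
position: [560.3, -55.0, 109.2]
tcp_rot: [-2.982, 0.986, -0.002]
force: [11.6, 7.7, -8.5]
opening: 28.2
```

```bash
python3 look.py 15; python3 arc.py 2 4 6.5 9 11.5 14 16.5 19
```

```text
t 15.55 phi 9.08 r 204.5 z 109.0 th -0.638 F [ 9.6  8.3 -9.3] open 28.0 q6 0.47
2.0 [-7.  -1.5] 0.035
4.0 [-13.8  -3.8] 0.07
6.5 [-22.1  -7. ] 0.113
9.0 [-30.3 -10.6] 0.157
11.5 [-38.4 -14.5] 0.201
14.0 [-46.2 -18.7] 0.244
16.5 [-53.9 -23.3] 0.288
19.0 [-61.4 -28.3] 0.332
```

View pics/s15.png

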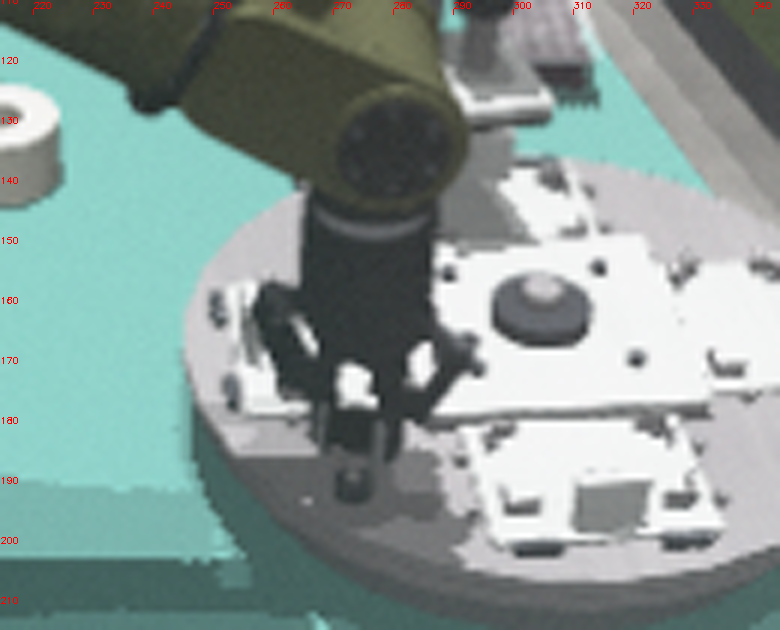

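The table turns with the knob. I'll continue along the arc.

Call:
send_rows:
  series:
    - {"dx":-7,"dy":-1.5,"dz":0,"twist":0.035,"claw":0.9}
    - {"dx":-13.8,"dy":-3.8,"dz":0,"twist":0.07,"claw":0.9}
    - {"dx":-22.1,"dy":-7,"dz":0,"twist":0.113,"claw":0.9}
    - {"dx":-30.3,"dy":-10.6,"dz":0,"twist":0.157,"claw":0.9}
    - {"dx":-38.4,"dy":-14.5,"dz":0,"twist":0.2,"claw":0.9}
    - {"dx":-46.2,"dy":-18.7,"dz":0,"twist":0.244,"claw":0.9}
    - {"dx":-53.9,"dy":-23.3,"dz":0,"twist":0.288,"claw":0.9}
    - {"dx":-61.4,"dy":-28.3,"dz":0,"twist":0.332,"claw":0.9}

```text
time: 16.22
position: [528.1, 3.9, 109.5]
tcp_rot: [-2.778, 1.465, -0.004]
force: [11.5, 3.8, -8.7]
opening: 27.5
```

```bash
python3 arc.py 2.5 5 7.5 10 12.5 15 17.5 20
```

```text
t 16.22 phi 27.71 r 204.7 z 109.5 th -0.971 F [11.5  3.8 -8.7] open 27.5 q6 0.91
2.5 [-8.7 -2.2] 0.044
5.0 [-17.1  -5.1] 0.087
7.5 [-25.4  -8.4] 0.131
10.0 [-33.6 -12. ] 0.175
12.5 [-41.6 -16. ] 0.218
15.0 [-49.5 -20.3] 0.262
17.5 [-57.1 -25. ] 0.305
20.0 [-64.5 -30. ] 0.349
```

Call:
send_rows:
  series:
    - {"dx":-8.7,"dy":-2.2,"dz":0,"twist":0.044,"claw":0.9}
    - {"dx":-17.1,"dy":-5.1,"dz":0,"twist":0.087,"claw":0.9}
    - {"dx":-25.4,"dy":-8.4,"dz":0,"twist":0.131,"claw":0.9}
    - {"dx":-33.6,"dy":-12,"dz":0,"twist":0.175,"claw":0.9}
    - {"dx":-41.6,"dy":-16,"dz":0,"twist":0.218,"claw":0.9}
    - {"dx":-49.5,"dy":-20.3,"dz":0,"twist":0.262,"claw":0.9}
    - {"dx":-57.1,"dy":-25,"dz":0,"twist":0.305,"claw":0.9}
    - {"dx":-64.5,"dy":-30,"dz":0,"twist":0.349,"claw":0.9}

```text
time: 16.88
position: [516.3, 73.7, 109.5]
tcp_rot: [-2.481, 1.925, -0.003]
force: [11.2, 0.1, -8.6]
opening: 28.0
```

```bash
python3 arc.py 2.5 5 7.5 10 12.5 15 17 18.5
```

```text
t 16.88 phi -312.4 r 205.1 z 109.5 th -1.32 F [11.2  0.1 -8.6] open 28.0 q6 1.39
2.5 [-8.6 -2.6] 0.044
5.0 [-17.   -5.5] 0.087
7.5 [-25.4  -8.8] 0.131
10.0 [-33.5 -12.4] 0.175
12.5 [-41.5 -16.4] 0.218
15.0 [-49.4 -20.7] 0.262
17.0 [-55.5 -24.4] 0.297
18.5 [-60.  -27.3] 0.323
```

Call:
send_rows:
  series:
    - {"dx":-8.6,"dy":-2.4,"dz":0,"twist":0.044,"claw":0.9}
    - {"dx":-17,"dy":-5.3,"dz":0,"twist":0.087,"claw":0.9}
    - {"dx":-25.4,"dy":-8.6,"dz":0,"twist":0.131,"claw":0.9}
    - {"dx":-33.5,"dy":-12.2,"dz":0,"twist":0.175,"claw":0.9}
    - {"dx":-41.5,"dy":-16.2,"dz":0,"twist":0.218,"claw":0.9}
    - {"dx":-49.4,"dy":-20.5,"dz":0,"twist":0.262,"claw":0.9}
    - {"dx":-55.5,"dy":-24.2,"dz":0,"twist":0.297,"claw":0.9}
    - {"dx":-60,"dy":-27.1,"dz":0,"twist":0.323,"claw":0.9}

```text
time: 17.55
position: [527.2, 138.5, 109.0]
tcp_rot: [2.14, -2.299, 0.002]
force: [6.7, -2.1, -7.8]
opening: 27.8
```

```bash
sed -i 's/;phi=.*$/;phi=np.degrees(A0-np.arctan2(r[1],r[0]))%360/' arc.py; python3 look.py 16; python3 arc.py 1 2 3 4 5 6
```

```text
t 17.65 phi 66.12 r 205.6 z 109.1 th -1.641 F [ 7.4  0.7 -8.2] open 28.2 q6 1.83
1.0 [-3.3 -1.6] 0.017
2.0 [-6.7 -2.6] 0.035
3.0 [-10.1  -3.7] 0.052
4.0 [-13.5  -4.8] 0.07
5.0 [-16.9  -6.1] 0.087
6.0 [-20.2  -7.3] 0.105
```

View pics/s16.png

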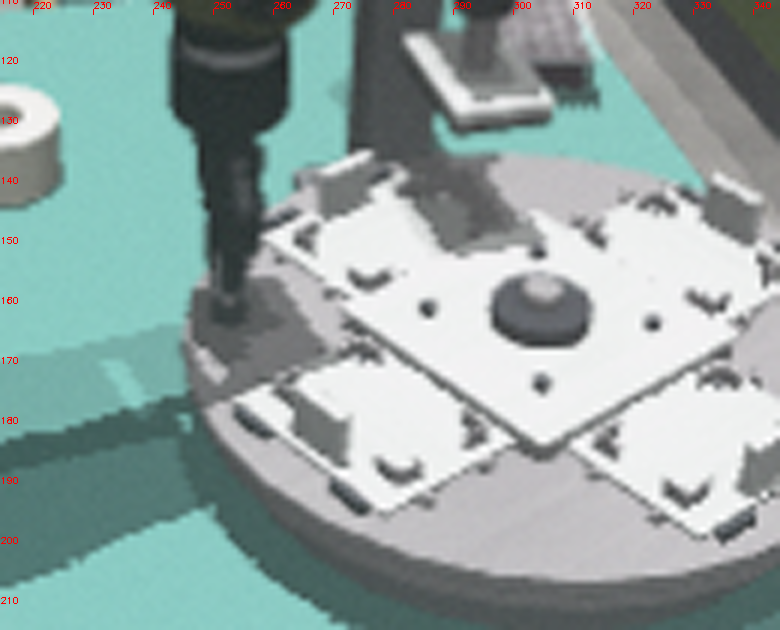

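The table is at about 66°. Our plate, upper left in the crop, is heading under the platen. I'll now let the pin down onto the flange and loosen the jaws to a cage around the knob.

Call:
send_rows:
  series:
    - {"dx":0,"dy":0,"dz":1.5,"twist":0,"claw":0.9}
    - {"dx":0,"dy":0,"dz":3,"twist":0,"claw":0.9}
    - {"dx":0,"dy":0,"dz":3,"twist":0,"claw":0.62}
    - {"dx":0,"dy":0,"dz":3,"twist":0,"claw":0.62}
    - {"dx":0,"dy":-0.6,"dz":5,"twist":0,"claw":0.62}
    - {"dx":0,"dy":-0.6,"dz":8,"twist":0,"claw":0.62}
    - {"dx":0,"dy":-0.6,"dz":8,"twist":0,"claw":0.62}
    - {"dx":0,"dy":-0.6,"dz":8,"twist":0,"claw":0.62}

```text
time: 18.32
position: [527.2, 138.4, 101.4]
tcp_rot: [2.142, -2.298, -0.0]
force: [0.5, 0.1, 0.2]
opening: 32.7
```

```bash
python3 look.py 17; python3 arc.py 1.5 3 4.5 6 7.5 9 10.5 12
```

```text
t 18.42 phi 66.03 r 205.4 z 101.6 th -1.641 F [-0.2 -0.1  0.1] open 32.2 q6 1.83
1.5 [-5.  -1.9] 0.026
3.0 [-10.2  -3.5] 0.052
4.5 [-15.2  -5.2] 0.079
6.0 [-20.3  -7.1] 0.105
7.5 [-25.3  -9.1] 0.131
9.0 [-30.2 -11.2] 0.157
10.5 [-35.  -13.5] 0.183
12.0 [-39.9 -15.9] 0.209
```

View pics/s17.png

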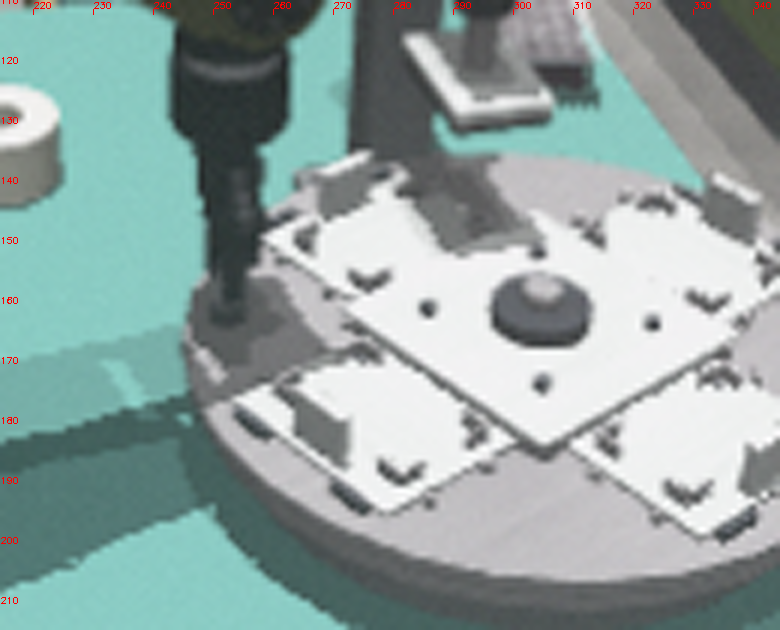

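Call:
send_rows:
  series:
    - {"dx":-3,"dy":-1,"dz":0,"twist":0.015,"claw":0.62}
    - {"dx":-7.5,"dy":-2.7,"dz":0,"twist":0.04,"claw":0.62}
    - {"dx":-12.7,"dy":-4.4,"dz":0,"twist":0.065,"claw":0.62}
    - {"dx":-17.7,"dy":-6.1,"dz":0,"twist":0.09,"claw":0.62}
    - {"dx":-22.8,"dy":-8.1,"dz":0,"twist":0.118,"claw":0.62}
    - {"dx":-27.8,"dy":-10.2,"dz":0,"twist":0.144,"claw":0.62}
    - {"dx":-32.6,"dy":-12.4,"dz":0,"twist":0.17,"claw":0.62}
    - {"dx":-37.5,"dy":-14.7,"dz":0,"twist":0.196,"claw":0.62}

```text
time: 19.08
position: [543.8, 174.1, 101.4]
tcp_rot: [1.902, -2.496, -0.0]
force: [-9.6, -9.5, 4.9]
opening: 32.5
```

```bash
python3 look.py 18; python3 arc.py 1 2 3 4 5 6 7 8 9 10 11 12
```

```text
t 19.18 phi 77.38 r 205.2 z 101.5 th -1.838 F [ 0.2 -0.   0.7] open 32.4 q6 2.09
1.0 [-3.4 -1.1] 0.017
2.0 [-6.8 -2.2] 0.035
3.0 [-10.2  -3.2] 0.052
4.0 [-13.6  -4.4] 0.07
5.0 [-17.   -5.6] 0.087
6.0 [-20.3  -6.9] 0.105
7.0 [-23.7  -8.2] 0.122
8.0 [-27.   -9.6] 0.14
9.0 [-30.2 -11. ] 0.157
10.0 [-33.5 -12.5] 0.175
11.0 [-36.7 -14. ] 0.192
12.0 [-39.9 -15.6] 0.209
```

View pics/s18.png

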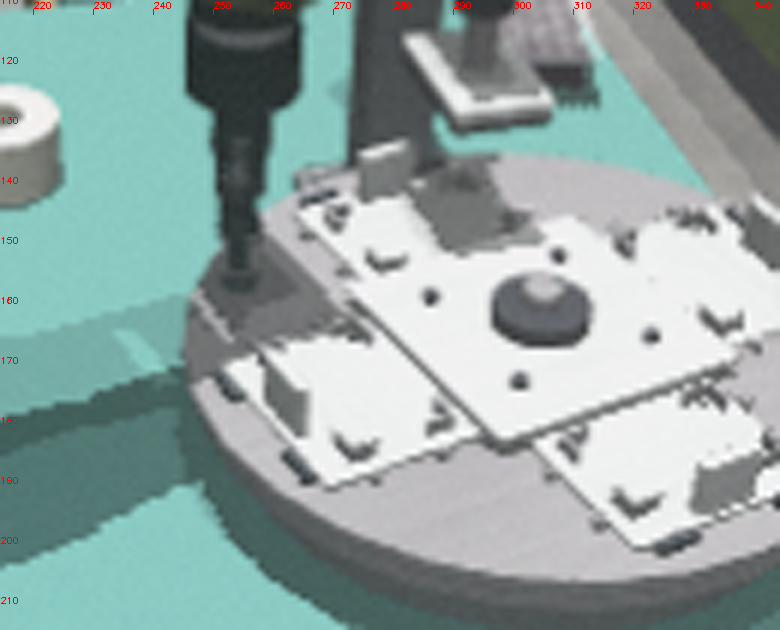

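Call:
send_rows:
  series:
    - {"dx":-3.4,"dy":-1.1,"dz":0,"twist":0.017,"claw":0.62}
    - {"dx":-6.8,"dy":-2.2,"dz":0,"twist":0.035,"claw":0.62}
    - {"dx":-10.2,"dy":-3.2,"dz":0,"twist":0.052,"claw":0.62}
    - {"dx":-13.6,"dy":-4.4,"dz":0,"twist":0.07,"claw":0.62}
    - {"dx":-17,"dy":-5.6,"dz":0,"twist":0.087,"claw":0.62}
    - {"dx":-20.3,"dy":-6.9,"dz":0,"twist":0.105,"claw":0.62}
    - {"dx":-23.7,"dy":-8.2,"dz":0,"twist":0.122,"claw":0.62}
    - {"dx":-27,"dy":-9.6,"dz":0,"twist":0.14,"claw":0.62}

```text
time: 19.85
position: [560.4, 198.0, 101.4]
tcp_rot: [1.724, -2.623, -0.0]
force: [-8.8, -6.2, 4.6]
opening: 32.5
```

```bash
python3 arc.py 0.5 1 1.5 2 2.5 3 3.5 4 4.5 5
```

```text
t 19.85 phi 85.13 r 205.0 z 101.4 th -1.979 F [-8.8 -6.2  4.6] open 32.5 q6 2.26
0.5 [-1.7 -0.5] 0.009
1.0 [-3.4 -1. ] 0.017
1.5 [-5.2 -1.5] 0.026
2.0 [-6.9 -2. ] 0.035
2.5 [-8.6 -2.5] 0.044
3.0 [-10.3  -3.1] 0.052
3.5 [-12.   -3.6] 0.061
4.0 [-13.7  -4.2] 0.07
4.5 [-15.4  -4.8] 0.079
5.0 [-17.1  -5.4] 0.087
```

Call:
send_rows:
  series:
    - {"dx":-1.7,"dy":-0.5,"dz":0,"twist":0.009,"claw":0.62}
    - {"dx":-3.4,"dy":-1,"dz":0,"twist":0.017,"claw":0.62}
    - {"dx":-5.2,"dy":-1.5,"dz":0,"twist":0.026,"claw":0.62}
    - {"dx":-6.9,"dy":-2,"dz":0,"twist":0.035,"claw":0.62}
    - {"dx":-8.6,"dy":-2.5,"dz":0,"twist":0.044,"claw":0.62}
    - {"dx":-10.3,"dy":-3.1,"dz":0,"twist":0.052,"claw":0.62}
    - {"dx":-12,"dy":-3.6,"dz":0,"twist":0.061,"claw":0.62}
    - {"dx":-13.7,"dy":-4.2,"dz":0,"twist":0.07,"claw":0.62}

```text
time: 20.52
position: [570.3, 209.5, 101.5]
tcp_rot: [1.633, -2.684, -0.0]
force: [-2.8, -2.2, -0.2]
opening: 32.2
```

```bash
python3 look.py 19; python3 arc.py 0.5 1 1.5 2 2.5 3
```

```text
t 20.62 phi 89.45 r 204.9 z 101.6 th -2.048 F [ 0.2 -0.3 -0.4] open 32.6 q6 2.34
0.5 [-1.7 -0.4] 0.009
1.0 [-3.5 -0.9] 0.017
1.5 [-5.2 -1.4] 0.026
2.0 [-6.9 -1.9] 0.035
2.5 [-8.6 -2.4] 0.044
3.0 [-10.3  -3. ] 0.052
```

View pics/s19.png

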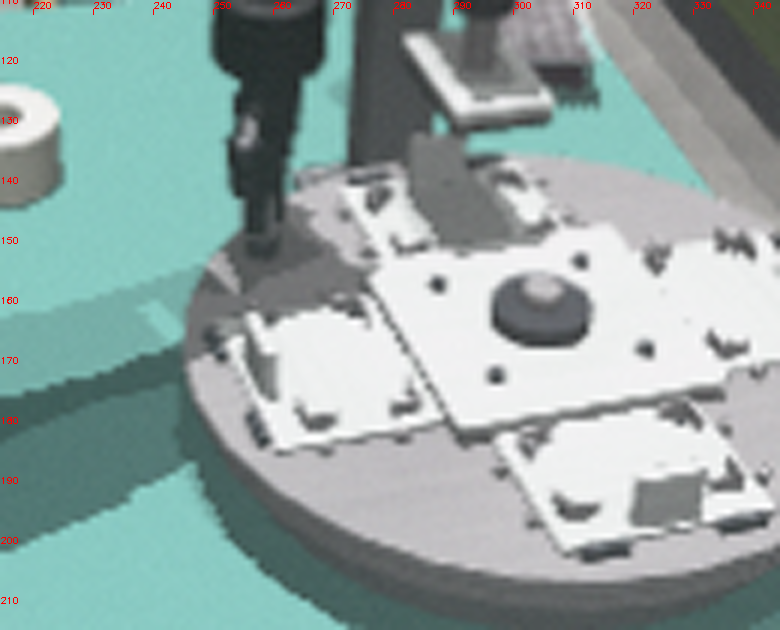

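Call:
send_rows:
  series:
    - {"dx":-0.8,"dy":-0.2,"dz":0,"twist":0.004,"claw":0.62}
    - {"dx":-1.7,"dy":-0.4,"dz":0,"twist":0.009,"claw":0.62}
    - {"dx":-2.6,"dy":-0.6,"dz":0,"twist":0.013,"claw":0.62}
    - {"dx":-3.5,"dy":-0.9,"dz":0,"twist":0.017,"claw":0.62}
    - {"dx":-4.3,"dy":-1.1,"dz":0,"twist":0.021,"claw":0.62}
    - {"dx":-5.2,"dy":-1.4,"dz":0,"twist":0.026,"claw":0.62}
    - {"dx":-5.2,"dy":-1.4,"dz":0,"twist":0.026,"claw":0.62}
    - {"dx":-5.2,"dy":-1.4,"dz":0,"twist":0.026,"claw":0.62}

```text
time: 21.28
position: [573.9, 213.4, 101.5]
tcp_rot: [-1.6, 2.704, 0.0]
force: [-0.3, 0.5, -0.4]
opening: 32.2
```

```bash
python3 look.py 20; python3 arc.py 0.5 1 1.5 2 2.5 3
```

```text
t 21.38 phi 90.84 r 205.0 z 101.5 th -2.073 F [-0.4  0.3  0.2] open 32.7 q6 2.37
0.5 [-1.7 -0.5] 0.009
1.0 [-3.4 -1. ] 0.017
1.5 [-5.2 -1.5] 0.026
2.0 [-6.9 -2. ] 0.035
2.5 [-8.6 -2.5] 0.044
3.0 [-10.3  -3.1] 0.052
```

View pics/s20.png

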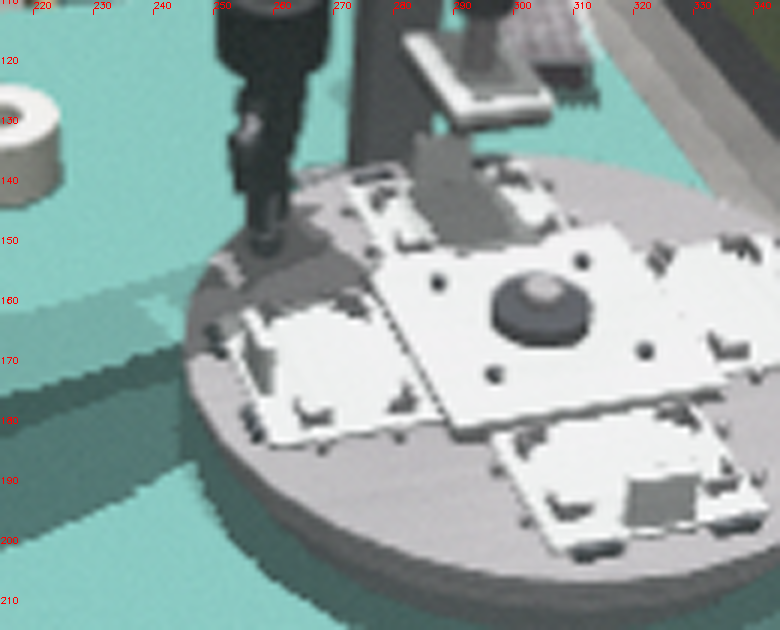

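The clamp-plate screws are back at their original pixels, so the table is at about 90°. I'll push slightly further to feel for the hard stop.

Call:
send_rows:
  series:
    - {"dx":-0.4,"dy":-0.1,"dz":0,"twist":0,"claw":0.62}
    - {"dx":-0.8,"dy":-0.2,"dz":0,"twist":0,"claw":0.62}
    - {"dx":-1.2,"dy":-0.3,"dz":0,"twist":0,"claw":0.62}
    - {"dx":-1.6,"dy":-0.4,"dz":0,"twist":0,"claw":0.62}
    - {"dx":-2,"dy":-0.5,"dz":0,"twist":0,"claw":0.62}
    - {"dx":-2,"dy":-0.5,"dz":0,"twist":0,"claw":0.62}
    - {"dx":-2,"dy":-0.5,"dz":0,"twist":0,"claw":0.62}
    - {"dx":-2,"dy":-0.5,"dz":0,"twist":0,"claw":0.62}

```text
time: 22.05
position: [575.1, 214.6, 101.5]
tcp_rot: [1.599, -2.703, 0.0]
force: [-5.1, -2.4, 2.8]
opening: 32.7
```

```bash
python3 arc.py
```

```text
t 22.05 phi 91.31 r 205.0 z 101.5 th -2.073 F [-5.1 -2.4  2.8] open 32.7 q6 2.37
```

Call:
send_rows:
  series:
    - {"dx":-0.4,"dy":-0.1,"dz":0,"twist":0,"claw":0.62}
    - {"dx":-0.8,"dy":-0.2,"dz":0,"twist":0,"claw":0.62}
    - {"dx":-1.2,"dy":-0.3,"dz":0,"twist":0,"claw":0.62}
    - {"dx":-1.5,"dy":-0.4,"dz":0,"twist":0,"claw":0.62}
    - {"dx":-1.5,"dy":-0.4,"dz":0,"twist":0,"claw":0.62}
    - {"dx":-1.5,"dy":-0.4,"dz":0,"twist":0,"claw":0.62}
    - {"dx":-1.5,"dy":-0.4,"dz":0,"twist":0,"claw":0.62}
    - {"dx":-1.5,"dy":-0.4,"dz":0,"twist":0,"claw":0.62}

```text
time: 22.72
position: [575.5, 215.1, 101.5]
tcp_rot: [1.598, -2.701, 0.0]
force: [-10.0, -8.4, 5.6]
opening: 32.4
```

```bash
python3 arc.py
```

```text
t 22.72 phi 91.5 r 205.1 z 101.5 th -2.073 F [-10.   -8.4   5.6] open 32.4 q6 2.37
```

The force rises (13 N) while motion stops, so the table is locked. I'll open, lift clear and check.

Call:
send_rows:
  series:
    - {"dx":2,"dy":0.5,"dz":0,"twist":0,"claw":0.5}
    - {"dx":3.5,"dy":0.9,"dz":0,"twist":0,"claw":0.45}
    - {"dx":3.5,"dy":0.9,"dz":0,"twist":0,"claw":0.45}
    - {"dx":3.5,"dy":0.9,"dz":-15,"twist":0,"claw":0.45}
    - {"dx":3.5,"dy":0.9,"dz":-45,"twist":0,"claw":0.45}
    - {"dx":3.5,"dy":0.9,"dz":-80,"twist":0,"claw":0.45}
    - {"dx":20,"dy":-35,"dz":-90,"twist":0,"claw":0.45}
    - {"dx":35,"dy":-70,"dz":-90,"twist":0,"claw":0.45}

```text
time: 23.38
position: [622.3, 152.3, 196.1]
tcp_rot: [-1.601, 2.695, -0.003]
force: [0.5, 1.2, 1.0]
opening: 46.8
```

```bash
python3 mv.py 430,120,195
```

```text
t 23.38 p [622.3 152.3 196.1] th -2.0698 z [ 0.007  0.001 -1.   ] F [0.5 1.2 1. ] open 46.8 q6 2.25
430,120,195 -> [120.4 153.4  -0.2] twist
```

Call:
send_rows:
  series:
    - {"dx":5,"dy":10,"dz":-2,"twist":0,"claw":0.45}
    - {"dx":25,"dy":35,"dz":-5,"twist":0,"claw":0.45}
    - {"dx":50,"dy":66,"dz":-5,"twist":0,"claw":0.45}
    - {"dx":74,"dy":97,"dz":-5,"twist":0,"claw":0.45}
    - {"dx":98,"dy":128,"dz":-5,"twist":0,"claw":0.45}
    - {"dx":115,"dy":148,"dz":-5,"twist":0,"claw":0.45}
    - {"dx":120,"dy":153,"dz":-5,"twist":0,"claw":0.45}
    - {"dx":120,"dy":153,"dz":-5,"twist":0,"claw":0.45}

```text
time: 24.05
position: [428.4, 120.0, 197.3]
tcp_rot: [-1.599, 2.702, -0.001]
force: [0.3, -0.2, 0.7]
opening: 46.9
```

```bash
python3 mv.py; python3 look.py 21
python3 - <<'E'
from h import *
t=pickle.load(open("top_l.pkl","rb"));s=pickle.load(open("side_l.pkl","rb"))
cv2.imwrite("pics/side_f.png",cv2.resize(s["image"][:,:,::-1],(768,576)))
a=(572,211.4)
for n,c in(("t",t),("s",s)):
    u=proj(c,[(*a,116),(*a,123.5)]);print(u); x,y=map(int,u[0])
    crop(c,x-45,y-35,x+45,y+35,8,f"k{n}.png",[(*a,116),(*a,123.5)])
E
```

```text
t 24.05 p [428.4 120.  197.3] th -2.0728 z [ 0.002  0.    -1.   ] F [ 0.3 -0.2  0.7] open 46.9 q6 2.26
[[172.63349929 166.02350537]
 [172.27705042 165.71583694]]
[[258.95468456 143.83404867]
 [259.00332745 142.28750462]]
```

View pics/s21.png

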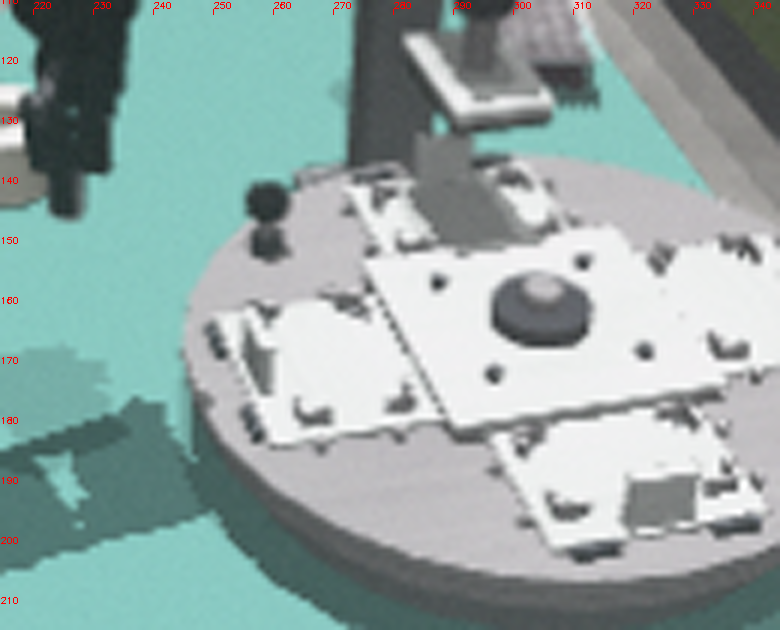

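View pics/t21.png

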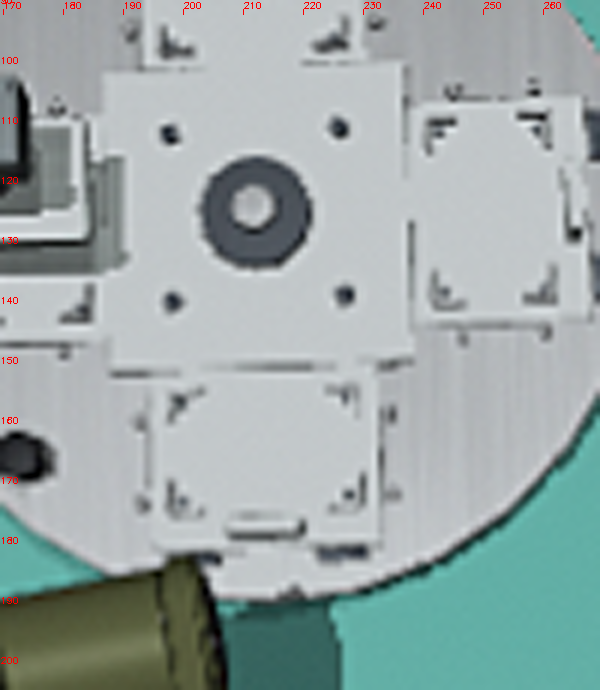

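View pics/ks.png

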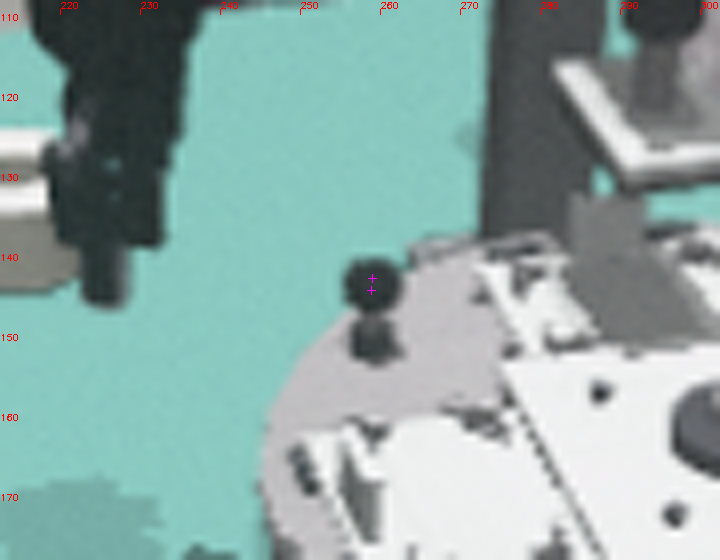

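View pics/kt.png

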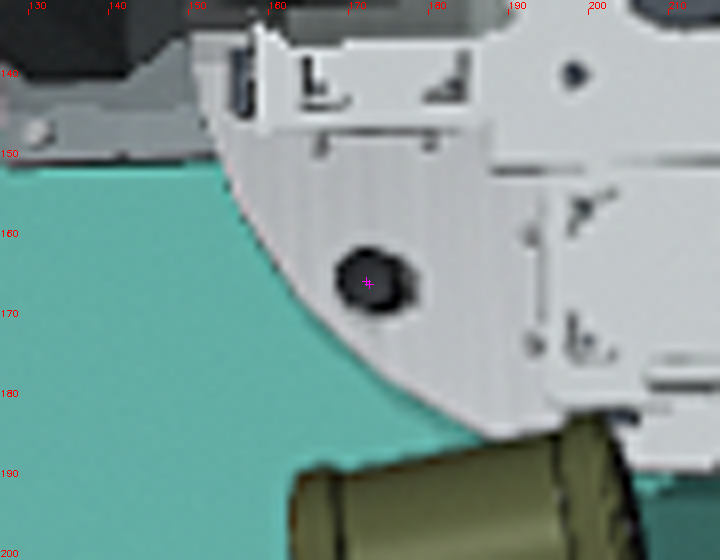

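Run:
```python
from h import *
def blob(c,uv):
    x,y=map(int,uv); im=c["image"][y-7:y+16,x-8:x+9].max(2); m=(im<75).astype(np.uint8)
    n,l,st,ce=cv2.connectedComponentsWithStats(m)
    rows=np.where(m.sum(1)>0)[0]+y-7
    return rows.min(),rows.max(),m.sum(1)
s0=load("side");s1=pickle.load(open("side_l.pkl","rb"))
for c,p in((s0,(581.2,-78.6)),(s1,(572,211.4))):
    u=proj(c,[(*p,124),(*p,116),(*p,78),(*p,123.5)]);print(u.round(1).tolist());print(blob(c,u[1]))
print(s1["image"].shape)
```

```text
[[281.9, 186.0], [281.7, 187.8], [281.0, 195.9], [281.9, 186.1]]
(np.int64(184), np.int64(197), array([0, 0, 0, 0, 3, 7, 7, 7, 7, 7, 5, 2, 0, 1, 5, 6, 5, 1, 0, 0, 0, 0,
       0], dtype=uint64))
[[259.0, 142.2], [259.0, 143.8], [258.7, 151.5], [259.0, 142.3]]
(np.int64(141), np.int64(152), array([0, 0, 0, 0, 0, 2, 5, 7, 5, 5, 3, 0, 0, 1, 4, 5, 2, 0, 0, 0, 0, 0,
       0], dtype=uint64))
(384, 512, 3)
```

View pics/side_f.png

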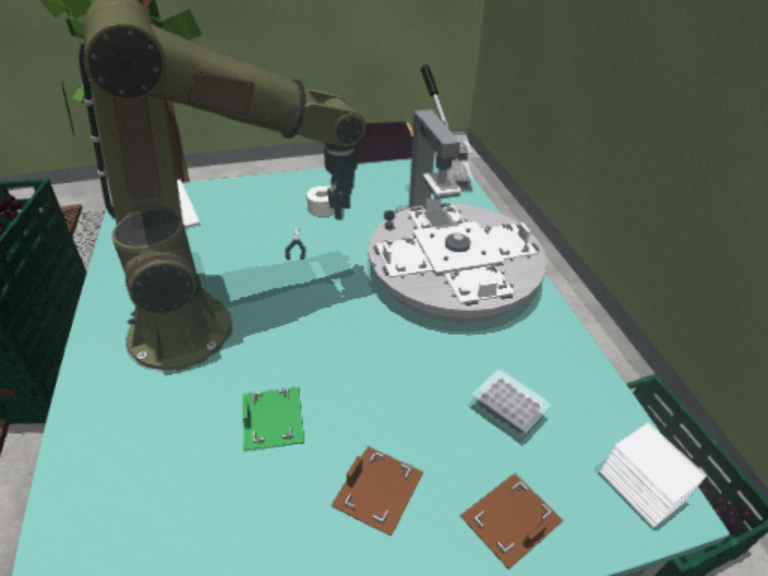

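```bash
python3 -c "
from station import job_done,sense
print(sense()['joint_velocities'].round(3)); print(job_done())"
```

```text
[-0.001  0.024 -0.015 -0.002  0.001  0.001]
the job is handed in; nothing more can be done
None
```

The nest plate is refitted in its seat, the table is turned one position clockwise and locked, and the job is handed in at about 24 s. No verdict came back, so this rests on my own checks.

- **Plate:** I gripped the white plate by its block and laid it on the outer stops, so the inner edge dropped in front of the lip. I then pushed it in under the lip to the hub wall, where the force rose to 18 N, and it fell in behind the stops. A light press on the block met contact at z = 121.1 mm, against 121 mm expected with the plate fully home.
- **Turning:** I lifted the plunger knob about 11 mm and turned the table to about 66°. There I let the pin ride on the flange with the jaws loosened around the knob, and pushed on until the table stopped (13 N with almost no further motion).
- **Last pictures:**
  - The clamp-plate screws are back at their starting pixels, which puts the table at 90°.
  - The knob sits as close to its guide as it did at the start, so the pin is home.
  - The plate under the press head looks flat in its seat.
  - The punnet, label roll and snips look unmoved, and the gripper is clear of everything.

**Disagreements:**
- Taken separately, the side and top cameras put the press up to 20 mm apart. I used the joint fit, and the knob position and the contact heights agreed with it.
- My arc reading showed about 91.5° at the stop, which includes play between jaws and knob; the picture, not that reading, is what puts the table at 90°.
- After releasing the knob I first moved the gripper the wrong way, towards the press. It touched nothing.

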